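# Load the parts washer: pistons through the sprung gate, cover in its nest, start

### The job

Load the parts washer for the next cycle: push every piston standing on the bench, one after another and still upright, along the lane and through the red sprung gate (through it, not lifted in over it), far enough that the gate swings fully shut behind the last one. Seat the white rocker cover flat and square in the orange nest, its missing corner at the nest's filled corner. When everything is loaded and not before, press the green start button right down and let go; leave the other things on the bench alone.

Things in the scene. Friction and masses are not known exactly. Their poses are not given: they have to be found in the camera images.
- washer: Blue fixed loading tray of a parts washer, plate 4 mm thick. Origin: on table level, mid-lane, exactly at the red gate; x runs along the piston lane from open mouth to closed end, y to the lane's left (nest and button side), z up. Plate from x -90 to +255, y -45 to +160 mm. Lane: floor z 4 mm (plate top), dark steel walls to z 34 mm, 52 mm apart inside
- apron (a point): Middle of the bare loading apron in front of the lane, on the plate (tray x -58, y 0, z 4 mm); axes as the tray's. There are no walls from tray x -90 to -43; the walls' flared mouth runs from x -43 to -20 mm, then the lane is straight
- lane_end (a point): Foot of the lane's closed end, mid-lane (tray x 245, y 0, z 4 mm). From the gate to tray x 84 mm the lane is open above, its left wall standing back 8 mm so that the gate can swing in; from there to the end it is a tube, closed above by two steel bars 8 mm wide (underside z 53 mm). Four pistons in a row fit behind the shut gate with about 14 mm to spare
- gate (a joint): Red sprung gate across the lane: one upright leaf 54 mm long, 4 mm thick, z 6 to 34 mm, on a vertical pin at the lane's left (tray x 0, y +30 mm). It swings inwards only, towards the closed end: 0 = shut, 1.5 rad = open. A light spring (1 N at its free end shut, 2 N open) shuts it once nothing is in its way: a piston clears it with its centre 77 mm or more behind the gate
- nest (a point): Middle of the floor of the orange keyed nest on the tray (tray x 30, y 105 mm, z 4 mm); axes as the tray's. The pocket is 84 mm (x) by 54 mm (y) inside, its rim 10 mm high and 6 mm thick; a 16 x 16 mm block fills its corner at +x, -y, matching the cover's missing corner
- start_top (a point): Middle of the top of the green round start button (32 mm across, in a small black housing on the tray's front left, tray x -50, y 105 mm). It is pressed straight down
- start (a joint): Travel of the start button: 0 = up, 0.006 m = fully down (5 N); it springs back
- cover_mid (a point): Centre of the rocker cover, 19 mm above its underside. White flat base 80 (its x) x 50 (its y) x 12 mm high, with a 16 x 16 mm corner missing at its +x, -y; on top in the middle a black breather box 44 (x) x 24 (y) mm rising from 12 to 38 mm above the underside, by which it is gripped across its 24 mm. 140 g
- piston1_mid (a point): Centre, half-way up (20 mm), of an aluminium piston standing upright on its skirt: round, 44 mm across, 40 mm high, about 100 g. Three or four of the four pistons are there; a missing one is absent
- piston2_mid (a point): Centre, half-way up (20 mm), of an aluminium piston standing upright on its skirt: round, 44 mm across, 40 mm high, about 100 g. Three or four of the four pistons are there; a missing one is absent
- piston3_mid (a point): Centre, half-way up (20 mm), of an aluminium piston standing upright on its skirt: round, 44 mm across, 40 mm high, about 100 g. Three or four of the four pistons are there; a missing one is absent
- piston4_mid (a point): Centre, half-way up (20 mm), of an aluminium piston standing upright on its skirt: round, 44 mm across, 40 mm high, about 100 g. Three or four of the four pistons are there; a missing one is absent
- socket: Deep steel socket, 28 mm across, 62 mm high, standing upright among the pistons; a bystander, to be left alone. Origin under its middle
- wrench: Open spanner lying on the bench's right; a bystander, to be left alone. Origin near its middle, on the bench
- screwdriver: Screwdriver lying at the back right; a bystander, to be left alone. Origin near its middle, on the bench
- bolt_tub: Yellow open tub 80 x 90 x 50 mm at the back right; a bystander, to be left alone. Origin under its middle
- oil: Grey oil bottle with red cap, 66 mm across, 170 mm high, on the left; a bystander, to be left alone. Origin under its middle
- fan: Cast aluminium flywheel fan, 110 mm across, 34 mm high, lying on the left; a bystander, to be left alone. Origin under its middle
Things that resemble listed ones, but are neither listed nor needed, are in the scene too. What is shaped like the part that bears piston4_mid but blue or turquoise is not meant.

How it is judged:
On the way, in this order (a step that is already met when the one before it is completed fails the run):
1. every piston stands in the lane behind the shut gate and the cover is seated in the nest (x of piston1_mid in the frame of washer between 0.07 and 0.245 m and y of piston1_mid in the frame of washer between -0.03 and 0.03 m and z of each of piston1_mid, piston2_mid, piston3_mid, piston4_mid in the frame of washer below 0.028 m and angle between each of piston1_mid, piston2_mid, piston3_mid, piston4_mid's own z axis and vertical below 0.15 rad and x of piston2_mid in the frame of washer between 0.07 and 0.245 m and y of piston2_mid in the frame of washer between -0.03 and 0.03 m and x of piston3_mid in the frame of washer between 0.07 and 0.245 m and y of piston3_mid in the frame of washer between -0.03 and 0.03 m and x of piston4_mid in the frame of washer between 0.07 and 0.245 m and y of piston4_mid in the frame of washer between -0.03 and 0.03 m and value of joint gate below 0.08 rad and horizontal distance between cover_mid and nest below 0.005 m and z of cover_mid in the frame of nest below 0.0215 m and angle between the x axis of cover_mid and the x axis of nest, either way round below 0.08 rad and angle between cover_mid's own z axis and vertical below 0.05 rad), for 0.2 s.
2. the start button is pressed down with everything loaded (all of step 1 and value of joint start above 0.0045 m), for 0.02 s.
At the end, for the whole second after the job is handed in: Every piston stands upright (0.15 rad) in the lane, centre 70 mm or more behind the gate; gate shut (under 0.08 rad); cover flat in the nest (within 5 mm, 0.08 rad, underside within 2.5 mm of the floor); start button pressed and up again (all of step 1 and value of joint start below 0.002 m); the robot touches nothing.
It fails at once if a piston is put into the lane from above, over the gate or walls ((x of piston1_mid in the frame of washer between 0.01 and 0.24 m and y of piston1_mid in the frame of washer between -0.03 and 0.03 m and z of piston1_mid in the frame of washer between 0.038 and 0.056 m) or (x of piston2_mid in the frame of washer between 0.01 and 0.24 m and y of piston2_mid in the frame of washer between -0.03 and 0.03 m and z of piston2_mid in the frame of washer between 0.038 and 0.056 m) or (x of piston3_mid in the frame of washer between 0.01 and 0.24 m and y of piston3_mid in the frame of washer between -0.03 and 0.03 m and z of piston3_mid in the frame of washer between 0.038 and 0.056 m) or (x of piston4_mid in the frame of washer between 0.01 and 0.24 m and y of piston4_mid in the frame of washer between -0.03 and 0.03 m and z of piston4_mid in the frame of washer between 0.038 and 0.056 m)).
It fails at once if the start button is pressed before everything is loaded (value of joint start above 0.0045 m and not ((x of piston1_mid in the frame of washer between 0.07 and 0.245 m and y of piston1_mid in the frame of washer between -0.03 and 0.03 m and z of piston1_mid in the frame of washer below 0.028 m and angle between piston1_mid's own z axis and vertical below 0.15 rad) and (x of piston2_mid in the frame of washer between 0.07 and 0.245 m and y of piston2_mid in the frame of washer between -0.03 and 0.03 m and z of piston2_mid in the frame of washer below 0.028 m and angle between piston2_mid's own z axis and vertical below 0.15 rad) and (x of piston3_mid in the frame of washer between 0.07 and 0.245 m and y of piston3_mid in the frame of washer between -0.03 and 0.03 m and z of piston3_mid in the frame of washer below 0.028 m and angle between piston3_mid's own z axis and vertical below 0.15 rad) and (x of piston4_mid in the frame of washer between 0.07 and 0.245 m and y of piston4_mid in the frame of washer between -0.03 and 0.03 m and z of piston4_mid in the frame of washer below 0.028 m and angle between piston4_mid's own z axis and vertical below 0.15 rad) and value of joint gate below 0.08 rad and horizontal distance between cover_mid and nest below 0.005 m and z of cover_mid in the frame of nest below 0.0215 m and angle between the x axis of cover_mid and the x axis of nest, either way round below 0.08 rad and angle between cover_mid's own z axis and vertical below 0.05 rad)).
It fails at once if a bystander is moved more than 4 cm (distance of any of socket, wrench, screwdriver, bolt_tub, oil, fan from where it was at the start of the episode above 0.04 m).
Of piston1, piston2, piston3, piston4 only 3 to 4 are there at a start; the rules pass over those that are not, and their reading is None.
At some moment in a run one of piston1, piston2, piston3, piston4, cover may be knocked a few centimetres aside while the robot is not near it.
Once in a run the grip may slacken for a moment while it holds something.
It also fails if it takes over 210 s, if anything falls off the work surface, if the arm or the gripper's body presses on something with over 40 N, if the wrist force passes 120 N, or if a joint passes its speed limit or range.

### The arm

A 6-joint arm with a two-finger parallel gripper is mounted at the origin on the work surface. World frame = base frame: x ahead of the robot, y to its left, z up, the work surface at z = 0. Lengths are in m, angles in rad, forces in N, time in s.
With the tool pointing down it reaches from about 0.25 to 0.725 m from the base axis. Payload 4 kg.
Tool frame: the origin (TCP) lies on the centre line of the jaws, within the pads' length; the fingertips stand ahead of it and the grasp point (between the pads) lies 11 mm behind it (bot.tip_extent is the z of the fingertips in the tool frame, in m); z points along the fingers, y is the direction in which the jaws open and shut (so a half turn about z gives the same grasp; the last joint's range is limited). The gripper opens to 85 mm and grips with 20 to 120 N. Pads are 22 mm wide; open, the fingers measure 114 mm over their backs; the gripper's body (76 mm by 85 mm) begins 54 mm behind the grasp point. The pads swing forward as they close: fully open they stand 13 mm farther back than shut.
Start: joints at [-1.213, 0.241, 0.005, 1.335, 0, 1.571], TCP at [0.175, -0.468, 0.207] pointing down, gripper open.
Joint ranges: [-2.72, 2.72], [-1.05, 1.87], [-1.09, 1.28], [-1.99, 2.15], [-1.42, 1.44], [-3.14, 3.14]. Speed limits (rad/s): [2.79, 2.79, 3.14, 3.14, 3.14, 3.14].

### API

Orientations are given as a unit quaternion [x, y, z, w].
In Python, from workcell import bot gives the robot as it stands.
- The arm moves only by the shell command python3 -m jog 'ROWS'. ROWS is JSON, a list that holds one entry, the list of rows, each a list of 7 numbers: the shift along the world's x, y, z in m, then the turn, a rotation vector about the world's x, y, z in degrees, then the closure in counts, from 0 (fully open) to 255 (shut). In form: [[[tx, ty, tz, ax, ay, az, fingers], ...]]. A call has 1 to 10 rows; each row is the pose to reach, as a shift and turn from the pose commanded when the call began; what a row does not reach only later rows make up. A row lasts 1/12 s, in which the tool goes at most 41.7 mm and 7.16 degrees, less where a joint would pass 70% of its speed; a pose out of reach is approached as far as the arm can. A call with a gripper value outside its range is refused whole. The fingers move at their own pace and stop on an object; the grip force is fixed at half the most. Time passes only in rows, so rows that repeat a pose let the fingers close. It gives the time, the measured TCP pose, the force and the opening at its end, in the units of the state.
- bot.get_obs(): the state, without advancing time (a new reading comes with each control period).
- bot.camera(name): name is "scene" or "top"; returns the picture (400x640x3 uint8, blue, green, red); there is no depth.
- bot.camera_model(name): a dict with "K" (3x3 intrinsics, pixels), "T" (4x4, takes a point from camera to world coordinates). Camera axes: x right, y down, z forward; pixel columns grow to the right and rows downward; lengths in m; the calibration is good to about 2 mm. A picture is of the moment at which its call begins. camera_model takes no time and is no camera call.
- bot.job_done(): hands the job in, once; it reports no verdict.
The state is a dict: "clock": time; "joint_pos": joint angles; "joint_vel": joint speeds; "tau": joint torques, N m; "eef_pos": TCP position; "tool_rot": TCP orientation; "ft_force": force on the tool from outside, world axes, zero at the start; "ft_torque": the same for the moment, N m; "grip_width": finger opening in m.
Only numpy, scipy, OpenCV 4.12 (cv2) and the standard library are available. Lean on these libraries where they do the work, as an engineer would, in place of code of your own. Each camera call takes 0.05 s, during which the arm holds its last target. There are 200 camera calls.

## Working session

There is one attempt and no reset: what is moved stays moved. The work goes in short steps, Python scripts to look and compute and a shell command to move; the robot and the scene stay as the last step left them, time stands still between calls to the robot, and variables do not carry over. Pictures are saved under pics/ and viewed, about 12 in all and at most 16, crops included, and the job is handed in when it is done.

```bash
mkdir -p pics; python3 - <<'E'
from workcell import bot
import cv2,numpy as np
for n in ["scene","top"]:
    im=bot.camera(n); cv2.imwrite(f"pics/{n}0.png",im)
    m=bot.camera_model(n); print(n,np.round(m["K"],1).tolist(),np.round(m["T"],3).tolist())
o=bot.get_obs(); print({k:np.round(v,3).tolist() for k,v in o.items()}, bot.tip_extent)
E
```

```text
scene [[376.6, 0.0, 322.8], [0.0, 376.6, 204.2], [0.0, 0.0, 1.0]] [[0.795, 0.333, -0.507, 1.095], [0.607, -0.451, 0.655, -0.656], [-0.011, -0.828, -0.56, 0.633], [0.0, 0.0, 0.0, 1.0]]
top [[396.5, 0.0, 322.1], [0.0, 396.5, 202.8], [0.0, 0.0, 1.0]] [[0.012, -0.992, 0.123, 0.417], [-1.0, -0.014, -0.018, 0.005], [0.02, -0.123, -0.992, 1.26], [0.0, 0.0, 0.0, 1.0]]
{'clock': 0.1, 'joint_pos': [-1.213, 0.241, 0.004, 1.335, 0.0, 1.571], 'joint_vel': [-0.0, -0.002, 0.001, 0.002, -0.001, 0.001], 'tau': [0.0, -37.314, 25.301, 0.011, -0.0, -0.0], 'eef_pos': [0.175, -0.468, 0.206], 'tool_rot': [0.984, 0.178, -0.0, -0.001], 'ft_force': [0.583, -0.104, 0.812], 'ft_torque': [-0.011, 0.01, 0.017], 'grip_width': 0.085} 0.008
```

View pics/top0.png

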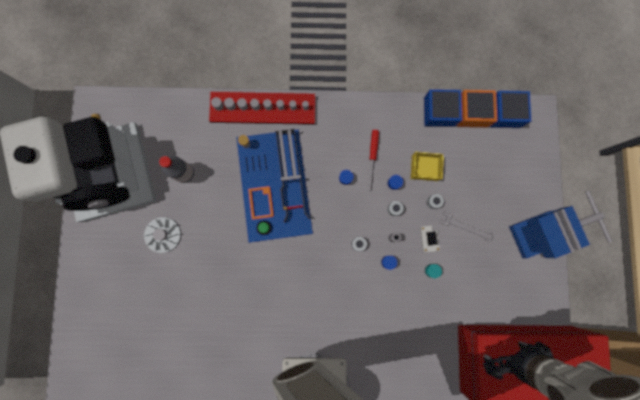

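View pics/scene0.png

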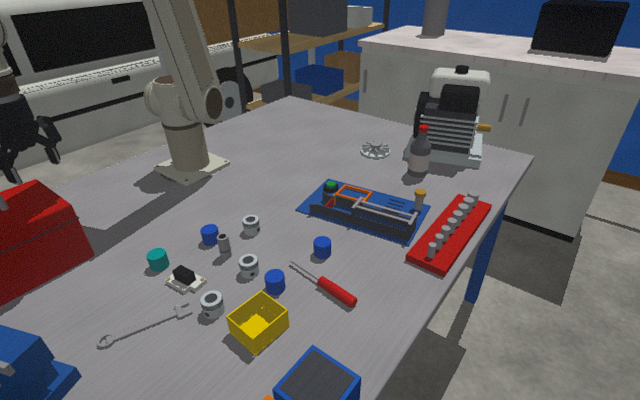

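The top view shows three bare-metal pistons at about (360,244), (397,208) and (436,201). The blue and turquoise decoys are at (346,177), (396,182), (390,262) and (434,271), and the socket is at (397,238). The cover is at (430,238). The tray is at about (275,185), with the button at (264,228), the nest at (261,202) and the gate at (292,208). Next I'll crop in close.

```bash
cat > h.py <<'E'
from workcell import bot
import cv2,numpy as np
def ray(n,uv):
    m=bot.camera_model(n);T=np.array(m["T"]);d=T[:3,:3]@np.linalg.inv(m["K"])@np.r_[uv,1.];return T[:3,3],d/np.linalg.norm(d)
def atz(n,uv,z):
    o,d=ray(n,uv);return o+d*(z-o[2])/d[2]
def tri(a,b):
    o1,d1=ray("top",a);o2,d2=ray("scene",b)
    s=np.linalg.lstsq(np.c_[d1,-d2],o2-o1,rcond=None)[0];p=o1+d1*s[0];q=o2+d2*s[1];return (p+q)/2,np.linalg.norm(p-q)
def proj(n,p):
    m=bot.camera_model(n);T=np.linalg.inv(m["T"]);c=T[:3,:3]@p+T[:3,3];u=np.array(m["K"])@c;return u[:2]/u[2]
def crop(n,im,x0,y0,x1,y1,s,name):
    c=cv2.resize(im[y0:y1,x0:x1],None,fx=s,fy=s,interpolation=cv2.INTER_CUBIC)
    for x in range((x0+9)//10*10,x1,10): cv2.line(c,((x-x0)*s,0),((x-x0)*s,4 if x%50 else 12),(0,255,255),1)
    for y in range((y0+9)//10*10,y1,10): cv2.line(c,(0,(y-y0)*s),(4 if y%50 else 12,(y-y0)*s),(0,255,255),1)
    cv2.imwrite(f"pics/{name}.png",c)
E
python3 - <<'E'
from h import *
t=cv2.imread("pics/top0.png");s=cv2.imread("pics/scene0.png")
a=cv2.resize(t[120:280,230:450],None,fx=3.6,fy=3.6,interpolation=cv2.INTER_CUBIC);cv2.imwrite("pics/c1.png",a)
crop("scene",s,140,170,340,320,4,"c2"); crop("top",t,230,125,450,280,3,"c1")
crop("top",t,232,125,322,245,5,"c3")
E
```

```text
(no output)
```

View pics/c2.png

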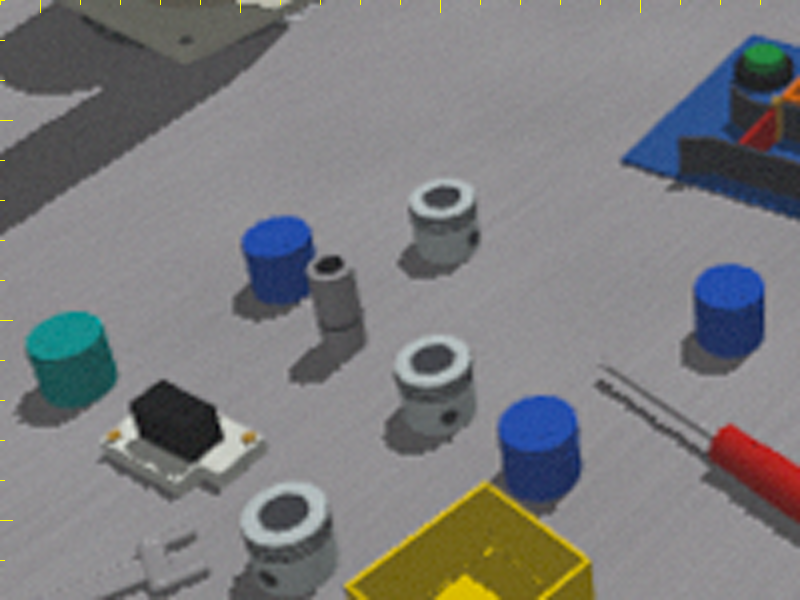

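View pics/c3.png

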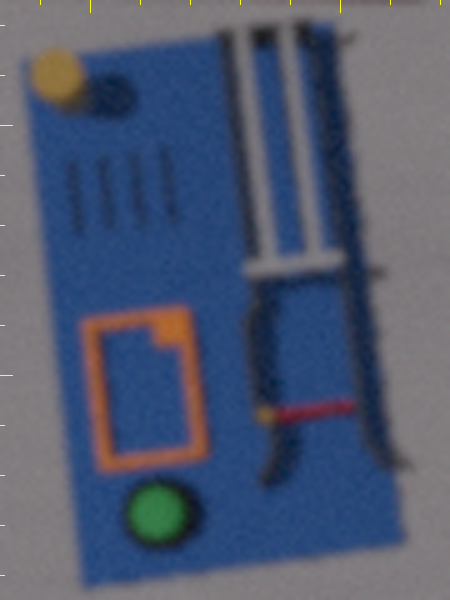

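View pics/c1.png

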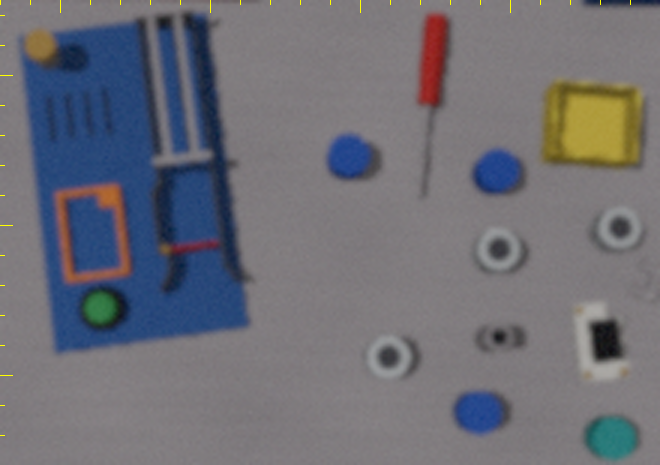

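Close up, the three real pistons (silver, with a bored top) have their top centres at top-image (360,244), (396,208) and (436,201). In the scene image those are (250.5,219), (248,259.5) and (211.5,297). The cover's missing corner is at the upper right in the top view, on the same side as the nest block. Next I'll compute the poses.

```bash
cat > m.py <<'E'
from h import *
from scipy.optimize import least_squares
def c1(x,y): return np.array([230+x/3,125+y/3])
def c2(x,y): return np.array([140+x/4,170+y/4])
def c3(x,y): return np.array([232+x/5,125+y/5])
P={'A':(c1(390,357),c2(442,196)),'B':(c1(499,249),c2(433,358)),'C':(c1(619,228),c2(286,509)),'sock':(c1(498,337),c2(329,265)),'covtop':(c1(606,339),c2(178,409))}
for k,(a,b) in P.items():
    p,e=tri(a,b); z={'sock':.062,'covtop':.038}.get(k,.04)
    print(k,np.round(p,4),'err',round(e,4),'top@z',np.round(atz("top",a,z)[:2],4),'scene@z',np.round(atz("scene",b,z)[:2],4))
tp=[((255,160,4),(24,58)),((255,-45,4),(335,22)),((-90,-45,4),(405,542)),((-90,160,4),(83,588)),
((78,138,14),(80,318)),((78,72,14),(190,306)),((-18,72,14),(208,458)),((-18,138,14),(100,470)),((0,30,34),(265,413))]
def W(q,p): c,s=np.cos(q[2]),np.sin(q[2]);return np.array([q[0]+c*p[0]-s*p[1],q[1]+s*p[0]+c*p[1],p[2]])
f=lambda q:np.concatenate([proj("top",W(q,np.array(p)/1e3))-c3(*u) for p,u in tp])
r=least_squares(f,[.5,.1,.1]);q=r.x;print('tray',np.round(q,4),'deg',np.degrees(q[2]),np.round(r.fun,1))
for n,p in dict(apron=(-65,0,4),gate=(0,0,4),nest=(30,105,4),start=(-50,105,25)).items(): print(n,np.round(W(q,np.array(p)/1e3),4))
print('button px',c3(157,513),'scene',c2(765,58),[np.round(v,4) for v in tri(c3(157,513),c2(765,58))])
B=[atz("top",c1(*u),.038) for u in((590,322),(616,318),(622,357),(596,361))]
d=B[0]+B[1]-B[2]-B[3];print('cover yaw',np.degrees(np.arctan2(d[1],d[0])),np.round(np.mean(B,0),4),np.linalg.norm(B[0]-B[3]),np.linalg.norm(B[0]-B[1]))
d=atz("top",c1(577,305),.012)-atz("top",c1(586,381),.012);print('base edge yaw',np.degrees(np.arctan2(d[1],d[0])),np.linalg.norm(d))
E
python3 m.py
```

```text
A [ 0.4432 -0.134   0.0393] err 0.004 top@z [ 0.4418 -0.1355] scene@z [ 0.4455 -0.1333]
B [ 0.5556 -0.2476  0.039 ] err 0.0031 top@z [ 0.5544 -0.2486] scene@z [ 0.5576 -0.2472]
C [ 0.5792 -0.3731  0.0392] err 0.0031 top@z [ 0.5781 -0.3741] scene@z [ 0.581  -0.3725]
sock [ 0.4633 -0.2417  0.06  ] err 0.0017 top@z [ 0.4627 -0.242 ] scene@z [ 0.4662 -0.2426]
covtop [ 0.4642 -0.3588  0.0321] err 0.0036 top@z [ 0.463  -0.3585] scene@z [ 0.4719 -0.3605]
tray [0.555  0.0666 0.1464] deg 8.38868524273249 [-0.4  0.2  0.1 -0.5  0.1  0.5 -0.2  0.   0.8  0.2 -0.5 -0.1 -0.4 -0.6
  0.2 -0.2  0.3  0.3]
apron [0.4907 0.0572 0.004 ]
gate [0.555  0.0666 0.004 ]
nest [0.5693 0.1749 0.004 ]
start [0.4902 0.1632 0.025 ]
button px [263.4 227.6] scene [331.25 184.5 ] [array([0.491 , 0.1654, 0.018 ]), np.float64(0.0035)]
cover yaw 7.565820974332856 [ 0.4625 -0.3585  0.038 ] 0.040286431065572385 0.027428635484138226
base edge yaw 5.683909061127998 0.07985290248403384
```

Heights, sizes and tray residuals all agree: piston tops come out at 39 mm and tray yaw at 8.4°. I'm moving to piston A, with jaws along the tray's y.

```bash
python3 -m jog '[[[0.268,0.334,0,0,0,71,0],[0.268,0.334,0,0,0,71,0],[0.268,0.334,0,0,0,71,0],[0.268,0.334,0,0,0,71,0],[0.268,0.334,0,0,0,71,0],[0.268,0.334,0,0,0,71,0],[0.268,0.334,0,0,0,71,0],[0.268,0.334,0,0,0,71,0],[0.268,0.334,0,0,0,71,0],[0.268,0.334,0,0,0,71,0]]]'
python3 -m jog '[[[0,0,0,0,0,70,0],[0,0,0,0,0,70,0],[0,0,0,0,0,70,0],[0,0,0,0,0,70,0],[0,0,0,0,0,70,0],[0,0,0,0,0,70,0],[0,0,0,0,0,70,0],[0,0,0,0,0,70,0],[0,0,0,0,0,70,0],[0,0,0,0,0,70,0]]]'
cat > st.py <<'E'
from workcell import bot;import numpy as np
from scipy.spatial.transform import Rotation as R
o=bot.get_obs();y=R.from_quat(o['tool_rot']).as_matrix()
print('t',round(o['clock'],2),'tcp',np.round(o['eef_pos'],4),'toolY',round(float(np.degrees(np.arctan2(y[1,1],y[0,1]))),2),'tilt',round(float(np.degrees(np.arccos(-y[2,2]))),2),'F',np.round(o['ft_force'],1),'w',round(float(o['grip_width']),4),'j',np.round(o['joint_pos'],2))
E
python3 st.py
```

```text
clock: 0.93
eef_pos: [0.4365, -0.1414, 0.2068]
tool_rot: [0.696, 0.718, -0.0, -0.0]
ft_force: [0.2, -0.5, 0.7]
grip_width: 0.0856
clock: 1.77
eef_pos: [0.4355, -0.1432, 0.2065]
tool_rot: [0.158, 0.987, 0.0, -0.001]
ft_force: [-0.5, 0.0, 0.6]
grip_width: 0.0853
t 1.77 tcp [ 0.4355 -0.1432  0.2065] toolY 71.83 tilt 0.07 F [-0.5  0.   0.6] w 0.0853 j [-0.32  0.16 -0.1   1.31  0.   -0.  ]
```

```bash
python3 -m jog '[[[0.008,0.0085,0,0,0,26.5,0],[0.008,0.0085,0,0,0,26.5,0],[0.008,0.0085,0,0,0,26.5,0],[0.008,0.0085,0,0,0,26.5,0],[0.008,0.0085,0,0,0,26.5,0],[0.008,0.0085,-0.04,0,0,26.5,0],[0.008,0.0085,-0.08,0,0,26.5,0],[0.008,0.0085,-0.11,0,0,26.5,0],[0.008,0.0085,-0.11,0,0,26.5,0],[0.008,0.0085,-0.11,0,0,26.5,0]]]'; python3 st.py
python3 - <<'E'
from h import *
t=bot.camera("top");s=bot.camera("scene");a=t[175:285,320:450];b=s[170:320,170:330]
c=np.hstack([cv2.resize(x,(400,500) if 0 else (int(x.shape[1]*480/x.shape[0]),480),interpolation=cv2.INTER_CUBIC) for x in(b[:, :110],a[:, :60])]);print(c.shape);cv2.imwrite("pics/d1.png",c)
E
```

```text
clock: 2.6
eef_pos: [0.4421, -0.1344, 0.0959]
tool_rot: [-0.069, 0.998, 0.001, -0.002]
ft_force: [-0.1, 0.2, 0.4]
grip_width: 0.0852
t 2.6 tcp [ 0.4421 -0.1344  0.0959] toolY 97.91 tilt 0.27 F [-0.1  0.2  0.4] w 0.0852 j [-0.3   0.25 -0.28  1.04  0.   -0.43]
(480, 613, 3)
```

View pics/d1.png

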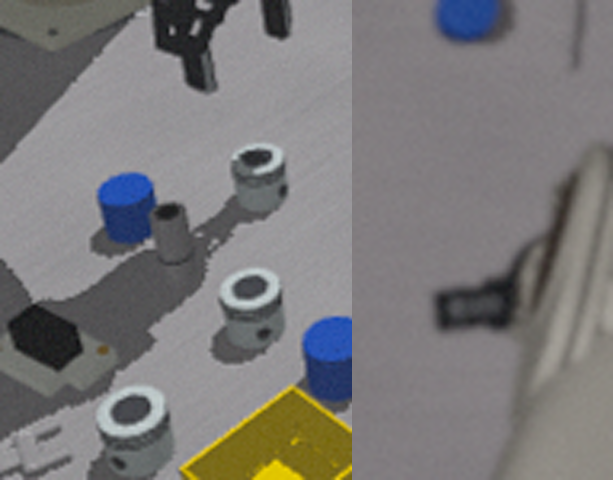

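The scene view shows the open fingers straddling above piston A, which hasn't moved. Going down and gripping.

```bash
python3 -m jog '[[[0.001,0,-0.03,0,0,0,0],[0.001,0,-0.06,0,0,0,0],[0.001,0,-0.08,0,0,0,0],[0.001,0,-0.08,0,0,0,0],[0.001,0,-0.08,0,0,0,160],[0.001,0,-0.08,0,0,0,160],[0.001,0,-0.08,0,0,0,160],[0.001,0,-0.08,0,0,0,160],[0.001,0,-0.08,0,0,0,160],[0.001,0,-0.08,0,0,0,160]]]'
python3 -m jog '[[[0,0,0,0,0,0,160],[0,0,0,0,0,0,160],[0,0,0,0,0,0,160],[0,0,0.03,0,0,0,160],[0,0,0.06,0,0,0,160],[0,0,0.06,0,0,0,160]]]'; python3 st.py
```

```text
clock: 3.53
eef_pos: [0.4455, -0.135, 0.0178]
tool_rot: [-0.07, 0.998, -0.0, 0.001]
ft_force: [0.1, -0.5, -0.2]
grip_width: 0.0316
clock: 4.03
eef_pos: [0.4486, -0.136, 0.0818]
tool_rot: [-0.07, 0.998, -0.002, 0.004]
ft_force: [0.7, -1.4, 1.0]
grip_width: 0.0319
t 4.03 tcp [ 0.4486 -0.136   0.0818] toolY 98.0 tilt 0.5 F [ 0.7 -1.4  1. ] w 0.0319 j [-0.29  0.27 -0.3   0.99 -0.   -0.43]
```

The jaws closed to the commanded width, so nothing is held. Looking.

```bash
python3 - <<'E'
from h import *
s=bot.camera("scene");crop("scene",s,160,150,340,310,4,"d2")
E
```

```text
(no output)
```

View pics/d2.png

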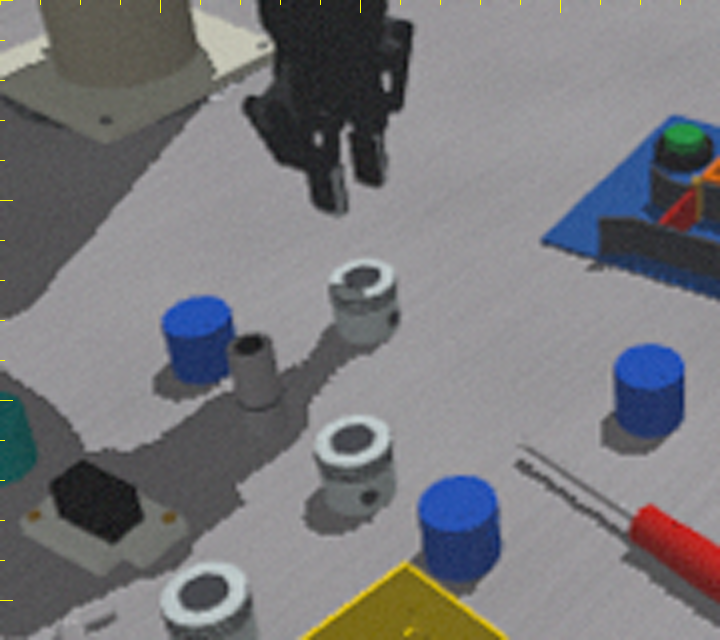

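```bash
python3 - <<'E'
from h import *
o=bot.get_obs();p=np.array(o['eef_pos']);print(p,o['joint_pos'])
print('tip proj scene',proj("scene",p-[0,0,.008]),'top',proj("top",p-[0,0,.008]))
print(atz("scene",(246.2,199),.074))
t=bot.camera("top");crop("top",t,310,170,450,290,5,"d3")
E
```

```text
[ 0.44768018 -0.13569756  0.07985448] [-2.94302919e-01  2.71877236e-01 -3.05205018e-01  9.86859381e-01
 -1.01812148e-05 -4.33929803e-01]
tip proj scene [248.97156352 209.89368074] top [361.30186288 241.81946955]
[ 0.40596385 -0.10611361  0.074     ]
```

View pics/d3.png

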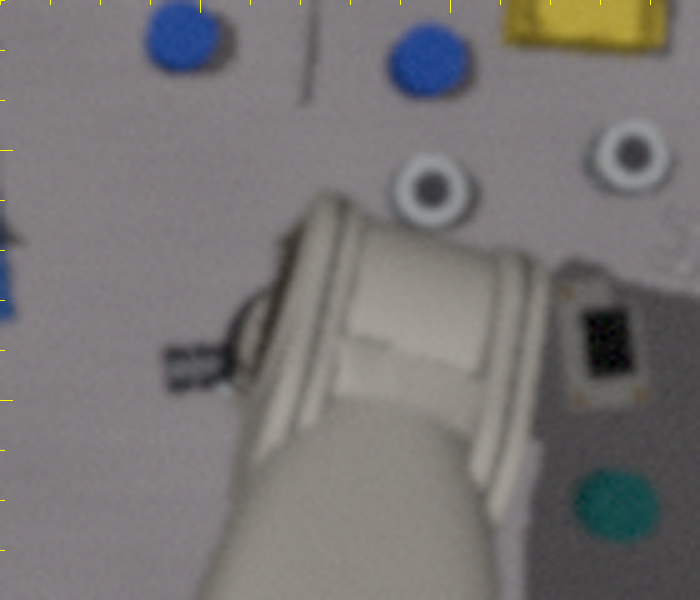

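```bash
python3 - <<'E'
from h import *
from scipy.optimize import least_squares
p=np.array(bot.get_obs()['eef_pos']);a=np.radians(98);u=np.array([np.cos(a),np.sin(a),0])
# tip bottoms (inner corner ~ centre): right jaw native, left jaw native; h=half spacing
obs=[(242.5,202),(252.5,195.5)]
for fz in (None,):
    f=lambda q:np.r_[proj("scene",q[:3]-u*.023)-obs[0],proj("scene",q[:3]+u*.023)-obs[1]]
    r=least_squares(f,p);print(r.x,r.fun)
for z in (.07,.08,.09,.1,.11): print(z,proj("scene",[p[0],p[1],z]),proj("scene",np.r_[p[:2],z]-u*.023),proj("scene",np.r_[p[:2],z]+u*.023))
E
```

```text
[ 0.31637544 -0.02923367 -0.00036799] [ 0.26310363  0.34583444 -0.27071399 -0.35583782]
0.07 [248.77074974 210.19477636] [243.12529526 214.70172144] [254.22982909 205.83662044]
0.08 [248.30523824 207.04494146] [242.61896344 211.524013  ] [253.80273495 202.71457019]
0.09 [247.83437372 203.8588859 ] [242.10670865 208.30913232] [253.37081154 199.55721808]
0.1 [247.35806331 200.6359813 ] [241.58842634 205.0564233 ] [252.93397649 196.36396196]
0.11 [246.87621198 197.37558467] [241.06400949 201.76521432] [252.49214553 193.1341859 ]
```

Backing the scene-view tips out against the commanded pose puts them about 25–30 mm higher than the reported TCP says, with xy agreeing. That means the jaws closed just over the piston's top. I'll test lower in small steps, watching the force.

```bash
python3 -m jog '[[[-0.002,0.001,0,0,0,0,0],[-0.002,0.001,0,0,0,0,0],[-0.002,0.001,0,0,0,0,0],[-0.002,0.001,0,0,0,0,0],[-0.002,0.001,-0.03,0,0,0,0],[-0.002,0.001,-0.06,0,0,0,0],[-0.002,0.001,-0.066,0,0,0,0],[-0.002,0.001,-0.07,0,0,0,0],[-0.002,0.001,-0.074,0,0,0,0],[-0.002,0.001,-0.074,0,0,0,0]]]'; python3 st.py
python3 - <<'E'
from h import *
s=bot.camera("scene");crop("scene",s,200,150,320,250,6,"d4")
E
```

```text
clock: 4.97
eef_pos: [0.4433, -0.134, 0.0033]
tool_rot: [-0.07, 0.998, -0.0, 0.0]
ft_force: [0.1, 0.1, -1.5]
grip_width: 0.0856
t 4.97 tcp [ 0.4433 -0.134   0.0033] toolY 98.0 tilt 0.02 F [ 0.1  0.1 -1.5] w 0.0856 j [-0.29  0.37 -0.41  0.79 -0.   -0.43]
```

View pics/d4.png

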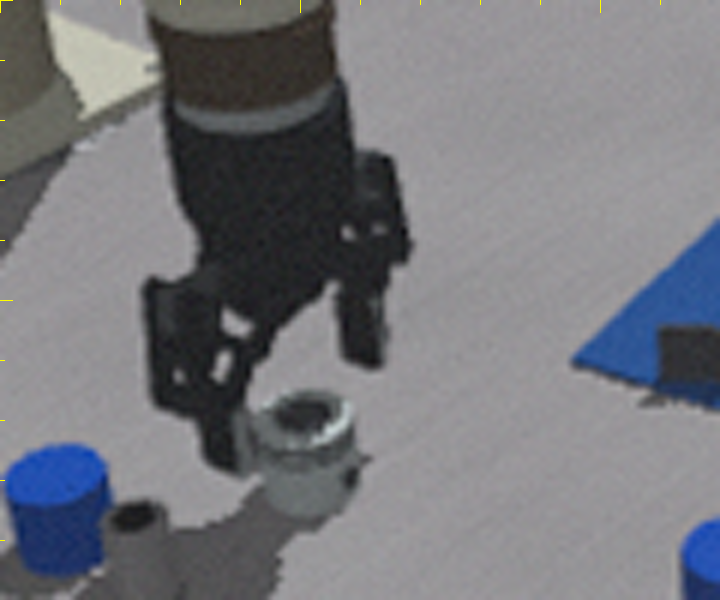

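Reported TCP is at z=3 mm, yet the open fingertips (native 237,228 and 261,210) sit level with the piston's top at about 40 mm. The force is near zero. So the tool is really about 30 mm higher than reported, and I'll lower it another 22 mm gently.

```bash
python3 -m jog '[[[0,0,-0.004,0,0,0,0],[0,0,-0.008,0,0,0,0],[0,0,-0.011,0,0,0,0],[0,0,-0.011,0,0,0,0]]]'; python3 st.py
```

```text
clock: 5.35
eef_pos: [0.4425, -0.1338, -0.0083]
tool_rot: [-0.07, 0.998, 0.0, -0.0]
ft_force: [-0.3, 0.4, 0.7]
grip_width: 0.0851
t 5.35 tcp [ 0.4425 -0.1338 -0.0083] toolY 98.0 tilt 0.03 F [-0.3  0.4  0.7] w 0.0851 j [-0.29  0.39 -0.42  0.77 -0.   -0.43]
```

```bash
python3 -m jog '[[[0,0,-0.004,0,0,0,0],[0,0,-0.008,0,0,0,0],[0,0,-0.008,0,0,0,0],[0,0,-0.008,0,0,0,0]]]'
python3 -m jog '[[[0,0,0,0,0,0,80],[0,0,0,0,0,0,110],[0,0,0,0,0,0,150],[0,0,0,0,0,0,150],[0,0,0,0,0,0,150],[0,0,0,0,0,0,150],[0,0,0,0,0,0,150],[0,0,0,0,0,0,150]]]'; python3 st.py
```

```text
clock: 5.68
eef_pos: [0.4425, -0.1337, -0.0164]
tool_rot: [-0.07, 0.998, 0.0, -0.0]
ft_force: [0.1, -0.3, -0.3]
grip_width: 0.0855
clock: 6.35
eef_pos: [0.4434, -0.134, -0.0155]
tool_rot: [-0.07, 0.998, -0.0, 0.001]
ft_force: [-0.5, 0.7, 5.4]
grip_width: 0.0426
t 6.35 tcp [ 0.4434 -0.134  -0.0155] toolY 98.0 tilt 0.06 F [-0.5  0.7  5.4] w 0.0426 j [-0.29  0.4  -0.43  0.75  0.   -0.43]
```

Gripped: the opening reads 42.6 mm, and the light +5 N suggests the tips are just touching the bench. Lifting and carrying to the apron.

```bash
python3 -m jog '[[[0,0,0.03,0,0,0,150],[0,0,0.06,0,0,0,150],[0.01,0.03,0.06,0,0,0.4,150],[0.02,0.065,0.06,0,0,0.4,150],[0.03,0.1,0.06,0,0,0.4,150],[0.035,0.13,0.06,0,0,0.4,150],[0.042,0.16,0.06,0,0,0.4,150],[0.0486,0.18,0.06,0,0,0.4,150],[0.0486,0.1925,0.06,0,0,0.4,150],[0.0486,0.1925,0.06,0,0,0.4,150]]]'; python3 st.py
python3 - <<'E'
from h import *
t=bot.camera("top");s=bot.camera("scene")
a=cv2.resize(t[185:255,240:350],None,fx=4,fy=4,interpolation=2);b=cv2.resize(s[120:250,230:380],None,fx=4,fy=4,interpolation=2)[:, :600]
cv2.imwrite("pics/d5.png",np.vstack([np.pad(a,((0,0),(0,160),(0,0))),b[220-220:300]]));print(a.shape,b.shape)
E
```

```text
clock: 7.18
eef_pos: [0.4912, 0.0612, 0.0433]
tool_rot: [-0.075, 0.997, 0.0, -0.001]
ft_force: [-0.3, -0.4, 0.0]
grip_width: 0.0433
t 7.18 tcp [0.4912 0.0612 0.0433] toolY 98.63 tilt 0.07 F [-0.3 -0.4  0. ] w 0.0433 j [ 0.12  0.37 -0.28  0.93  0.   -0.03]
(280, 440, 3) (520, 600, 3)
```

View pics/d5.png

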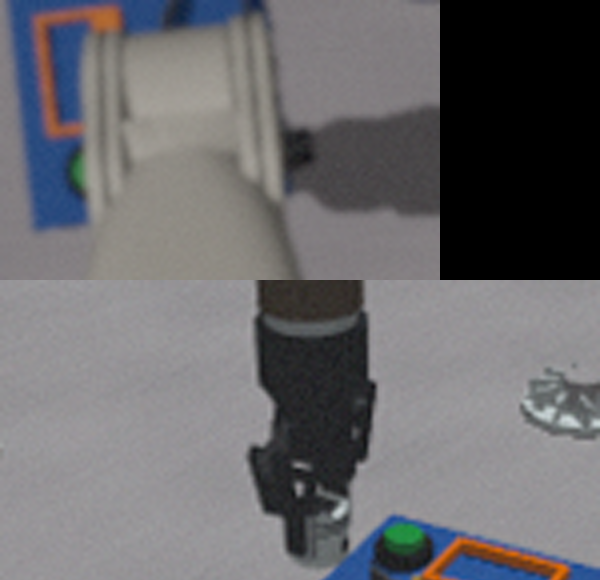

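The scene shows the piston held upright in the jaws, in front of the tray with the green button to its right. I'm lowering it onto the apron.

```bash
python3 -m jog '[[[0,0,0,0,0,0,150],[0,0,-0.02,0,0,0,150],[0,0,-0.04,0,0,0,150],[0,0,-0.05,0,0,0,150],[0,0,-0.053,0,0,0,150],[0,0,-0.055,0,0,0,150],[0,0,-0.055,0,0,0,150]]]'; python3 st.py
```

```text
clock: 7.87
eef_pos: [0.4914, 0.0581, -0.0108]
tool_rot: [-0.073, 0.997, -0.0, -0.0]
ft_force: [-0.3, -0.2, -0.8]
grip_width: 0.0424
t 7.87 tcp [ 0.4914  0.0581 -0.0108] toolY 98.35 tilt 0.03 F [-0.3 -0.2 -0.8] w 0.0424 j [ 0.12  0.44 -0.34  0.79 -0.   -0.03]
```

```bash
python3 -m jog '[[[0,0,0,0,0,0,110],[0,0,0,0,0,0,80],[0,0,0,0,0,0,60],[0,0,0,0,0,0,60],[0,0,0.03,0,0,0,60],[0,0,0.07,0,0,0,60],[-0.02,-0.003,0.07,0,0,0,255],[-0.0425,-0.0063,0.07,0,0,0,255],[-0.0425,-0.0063,0.07,0,0,0,255],[-0.0425,-0.0063,0.07,0,0,0,255]]]'
python3 -m jog '[[[0,0,-0.02,0,0,0,255],[0,0,-0.04,0,0,0,255],[0,0,-0.05,0,0,0,255],[0,0,-0.055,0,0,0,255],[0,0,-0.058,0,0,0,255],[0,0,-0.058,0,0,0,255]]]'
python3 st.py
python3 - <<'E'
from h import *
s=bot.camera("scene");cv2.imwrite("pics/e1.png",cv2.resize(s[130:230,280:410],None,fx=6,fy=6,interpolation=2))
E
```

```text
clock: 8.7
eef_pos: [0.4482, 0.0523, 0.0594]
tool_rot: [-0.073, 0.997, 0.0, 0.0]
ft_force: [0.6, -0.5, -0.6]
grip_width: 0.0175
clock: 9.2
eef_pos: [0.4494, 0.0524, 0.0006]
tool_rot: [-0.073, 0.997, 0.0, -0.0]
ft_force: [-0.4, -0.5, 0.1]
grip_width: -0.0001
t 9.2 tcp [0.4494 0.0524 0.0006] toolY 98.4 tilt 0.02 F [-0.4 -0.5  0.1] w -0.0001 j [ 0.12  0.36 -0.44  0.78  0.   -0.03]
```

View pics/e1.png

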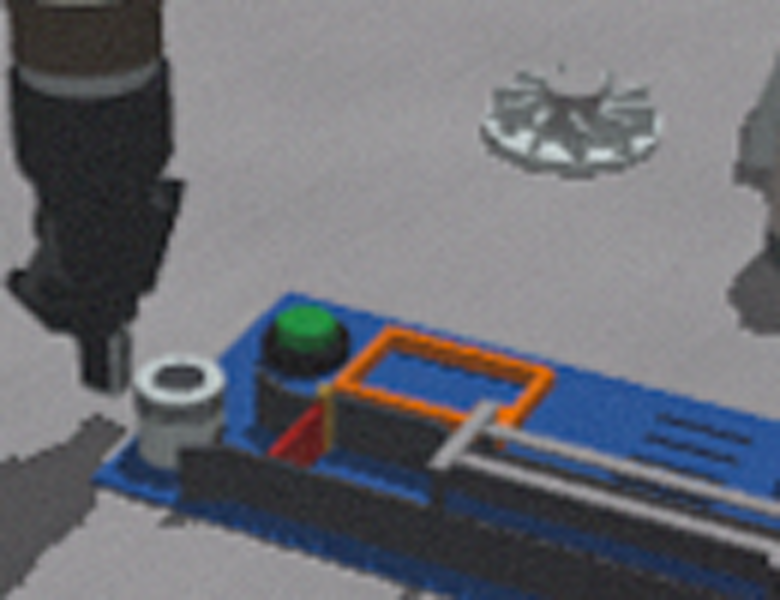

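The piston stands upright on the apron, its top at scene (310,193). The closed fingers are behind it with the tip at (297.5,194.7). Next I'll check the tip's true height and the piston's place on the tray.

```bash
cat > tray.py <<'E'
import numpy as np
Q=(.5562,.068,.1464)
def T(p):
    c,s=np.cos(Q[2]),np.sin(Q[2]);d=np.array(p[:2])-Q[:2];return np.round([c*d[0]+s*d[1],-s*d[0]+c*d[1]],4)
def Wd(x,y):
    c,s=np.cos(Q[2]),np.sin(Q[2]);return np.round([Q[0]+c*x-s*y,Q[1]+s*x+c*y],4)
E
python3 - <<'E'
from h import *;from tray import *
p=bot.get_obs()['eef_pos']
for z in (0,.01,.02,.03,.04): print(z,proj("scene",[p[0],p[1],z]))
a=atz("scene",(310,192.8),.044);print(a,T(a),'tool',T(p))
for k,u in dict(gatepin=(280+327/6,130+387/6),).items():
    a=atz("scene",u,.036);print(k,a,T(a))
for k,u,z in (('nestinnerNearLeft?',(343,383),.014),('farright',(552,372),.014),('topleft',(390,328),.014)):
    a=atz("scene",(280+u[0]/6,130+u[1]/6),z);print(k,a[:2],T(a))
E
```

```text
0 [297.73379909 200.99085498]
0.01 [297.57429687 198.23874395]
0.02 [297.4132197  195.45945808]
0.03 [297.25054413 192.65259289]
0.04 [297.08624625 189.81773581]
[0.49524818 0.05751348 0.044     ] [-0.0618 -0.0015] tool [-0.1077  0.0002]
gatepin [0.55102978 0.10266663 0.036     ] [-0.0001  0.0351]
nestinnerNearLeft? [0.5353195  0.13852712] [-0.0104  0.0728]
farright [0.61537651 0.21048136] [0.0793 0.1323]
topleft [0.52385752 0.1973082 ] [-0.0131  0.1326]
```

Closed tips are at z≈22 mm above the reported TCP. I'll lower 6 mm and push along the lane.

```bash
python3 -m jog '[[[0,0,-0.006,0,0,0,255],[0.0119,0.0018,-0.006,0,0,0,255],[0.0237,0.0035,-0.006,0,0,0,255],[0.0356,0.0053,-0.006,0,0,0,255],[0.0475,0.007,-0.006,0,0,0,255],[0.0594,0.0088,-0.006,0,0,0,255],[0.0712,0.0105,-0.006,0,0,0,255],[0.0831,0.0123,-0.006,0,0,0,255],[0.095,0.014,-0.006,0,0,0,255],[0.1068,0.0158,-0.006,0,0,0,255]]]'; python3 st.py
python3 -m jog '[[[0.0099,0.0015,0,0,0,0,255],[0.0198,0.0029,0,0,0,0,255],[0.0297,0.0044,0,0,0,0,255],[0.0386,0.0057,0,0,0,0,255],[0.0455,0.0067,0,0,0,0,255],[0.0515,0.0076,0,0,0,0,255],[0.0515,0.0076,0,0,0,0,255]]]'; python3 st.py
python3 - <<'E'
from h import *
s=bot.camera("scene");t=bot.camera("top");cv2.imwrite("pics/e2.png",np.hstack([cv2.resize(s[130:240,300:430],(590,500),interpolation=2),cv2.resize(t[180:240,282:307],(208,500),interpolation=2)]))
E
```

```text
clock: 10.08
eef_pos: [0.5533, 0.0663, -0.0054]
tool_rot: [-0.073, 0.997, -0.001, -0.003]
ft_force: [-1.6, -1.9, -0.8]
grip_width: -0.0
t 10.08 tcp [ 0.5533  0.0663 -0.0054] toolY 98.33 tilt 0.36 F [-1.6 -1.9 -0.8] w -0.0 j [ 0.12  0.53 -0.15  0.89 -0.   -0.02]
clock: 10.67
eef_pos: [0.6087, 0.0755, -0.0049]
tool_rot: [-0.073, 0.997, -0.0, 0.001]
ft_force: [0.1, -2.0, -0.7]
grip_width: 0.0003
t 10.67 tcp [ 0.6087  0.0755 -0.0049] toolY 98.38 tilt 0.1 F [ 0.1 -2.  -0.7] w 0.0003 j [ 0.12  0.62  0.01  0.96 -0.   -0.02]
```

View pics/e2.png

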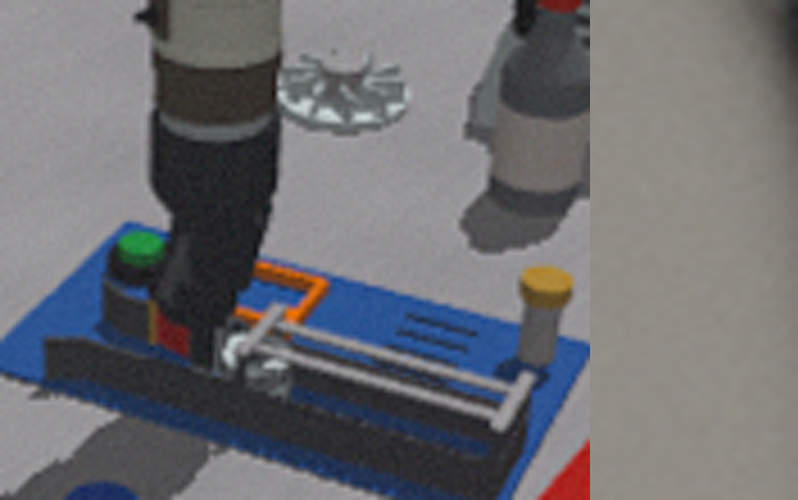

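The first piston is in the lane under the crossbar, with the gate resting open against the finger. Now I'll withdraw upward, then check that B, C and the cover haven't shifted.

```bash
python3 -m jog '[[[-0.004,-0.0006,0,0,0,0,255],[-0.004,-0.0006,0.03,0,0,0,255],[-0.004,-0.0006,0.07,0,0,0,255],[-0.004,-0.0006,0.11,0,0,0,255],[-0.004,-0.0006,0.15,0,0,0,255],[-0.004,-0.0006,0.15,0,0,0,0]]]'
cat > chk.py <<'E'
from h import *
import sys
t0=cv2.imread("pics/top0.png");s0=cv2.imread("pics/scene0.png")
def run(names):
    t=bot.camera("top");s=bot.camera("scene")
    B={'B':((396,208,11),(250,264,14)),'C':((436,201,11),(213,302,16)),'cov':((431,238,15),(185,278,22))}
    for n in names:
        for lab,i0,i,(u,v,r) in(('top',t0,t,B[n][0]),('scene',s0,s,B[n][1])):
            m=r+25;u,v=int(u),int(v);g=lambda a:cv2.GaussianBlur(a,(0,0),.7)
            R=cv2.matchTemplate(g(i)[v-m:v+m+1,u-m:u+m+1],g(i0)[v-r:v+r+1,u-r:u+r+1],cv2.TM_CCOEFF_NORMED)
            _,q,_,l=cv2.minMaxLoc(R);print(n,lab,'shift px',l[0]-25,l[1]-25,'score',round(q,2))
if __name__=="__main__": run(sys.argv[1:])
E
python3 chk.py B C cov; python3 st.py
```

```text
clock: 11.27
eef_pos: [0.608, 0.0765, 0.1552]
tool_rot: [-0.073, 0.997, 0.001, 0.008]
ft_force: [1.4, -0.2, 2.0]
grip_width: 0.0107
B top shift px 22 5 score 0.35
B scene shift px 21 -16 score 0.53
C top shift px -9 13 score 0.94
C scene shift px -2 -16 score 0.77
cov top shift px 0 0 score 1.0
cov scene shift px 0 0 score 0.8
t 11.37 tcp [0.6045 0.0759 0.1481] toolY 98.43 tilt 0.35 F [ 0.3  0.4 -1. ] w 0.0258 j [ 0.12  0.48  0.2   1.28  0.   -0.02]
```

```bash
python3 - <<'E'
from h import *
t=bot.camera("top");s=bot.camera("scene")
a=cv2.resize(t[165:275,340:460],None,fx=4,fy=4,interpolation=2);b=cv2.resize(s[210:330,170:290],None,fx=3.3,fy=3.3,interpolation=2)
h=max(a.shape[0],b.shape[0]);c=np.hstack([np.pad(x,((0,h-x.shape[0]),(0,0),(0,0))) for x in(a,b)])[:, :800];print(c.shape);cv2.imwrite("pics/f1.png",c)
E
```

```text
(440, 800, 3)
```

View pics/f1.png

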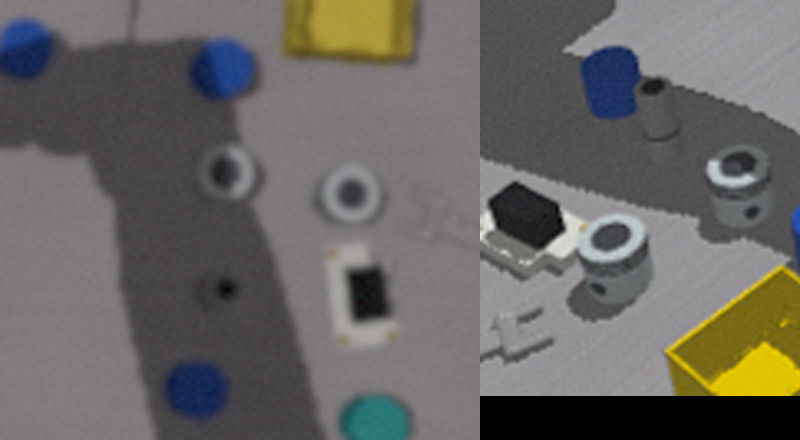

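B is unmoved at top (396.8,208). C was knocked to top (427.8,213.5) and scene (210.6,282.7), close to the cover but graspable along y. Now for B.

```bash
python3 -m jog '[[[-0.006,-0.04,0,0,0,0,0],[-0.012,-0.08,0,0,0,0,0],[-0.018,-0.12,0,0,0,0,0],[-0.024,-0.16,0,0,0,0,0],[-0.03,-0.2,0,0,0,0,0],[-0.036,-0.24,0,0,0,0,0],[-0.042,-0.28,0,0,0,0,0],[-0.0485,-0.324,0,0,0,0,0],[-0.0485,-0.324,0,0,0,0,0],[-0.0485,-0.324,0,0,0,0,0]]]'; python3 -m jog '[[[0,0,0,0,0,0,0],[0,0,0,0,0,0,0]]]'; python3 st.py
python3 - <<'E'
from h import *;from tray import *
print(tri((427.75,213.5),(210.6,282.7)),T(bot.get_obs()['eef_pos']))
E
```

```text
clock: 12.3
eef_pos: [0.5525, -0.2509, 0.1423]
tool_rot: [-0.071, 0.997, 0.001, -0.002]
ft_force: [-1.1, 0.7, -0.7]
grip_width: 0.0854
clock: 12.47
eef_pos: [0.5542, -0.2472, 0.1437]
tool_rot: [-0.074, 0.997, 0.001, -0.001]
ft_force: [0.8, 0.1, 1.4]
grip_width: 0.0853
t 12.47 tcp [ 0.5542 -0.2472  0.1437] toolY 98.48 tilt 0.17 F [0.8 0.1 1.4] w 0.0853 j [-0.42  0.49  0.2   1.28  0.   -0.57]
(array([ 0.54036198, -0.34601241,  0.03516355]), np.float64(0.004297958017859716)) [-0.0479 -0.3115]
```

```bash
python3 -m jog '[[[0.001,0,-0.04,0,0,0,0],[0.001,0,-0.08,0,0,0,0],[0.001,0,-0.115,0,0,0,0],[0.001,0,-0.14,0,0,0,0],[0.001,0,-0.15,0,0,0,0],[0.001,0,-0.157,0,0,0,0],[0.001,0,-0.157,0,0,0,0],[0.001,0,-0.157,0,0,0,80],[0.001,0,-0.157,0,0,0,110],[0.001,0,-0.157,0,0,0,150]]]'
python3 -m jog '[[[0,0,0,0,0,0,150],[0,0,0,0,0,0,150],[0,0,0,0,0,0,150],[0,0,0,0,0,0,150]]]';python3 st.py
```

```text
clock: 13.3
eef_pos: [0.5575, -0.2495, -0.0098]
tool_rot: [-0.073, 0.997, -0.001, 0.002]
ft_force: [-0.1, -0.4, -0.1]
grip_width: 0.0517
clock: 13.63
eef_pos: [0.5575, -0.2496, -0.0097]
tool_rot: [-0.073, 0.997, -0.001, 0.002]
ft_force: [-0.1, 0.4, 6.4]
grip_width: 0.042
t 13.63 tcp [ 0.5575 -0.2496 -0.0097] toolY 98.39 tilt 0.25 F [-0.1  0.4  6.4] w 0.042 j [-0.42  0.62 -0.    0.94  0.   -0.57]
```

```bash
python3 -m jog '[[[0,0,0.04,0,0,0,150],[0,0,0.08,0,0,0,150],[-0.008,0.04,0.08,0,0,0,150],[-0.017,0.08,0.08,0,0,0,150],[-0.025,0.12,0.08,0,0,0,150],[-0.034,0.16,0.08,0,0,0,150],[-0.042,0.2,0.08,0,0,0,150],[-0.051,0.24,0.08,0,0,0,150],[-0.059,0.275,0.08,0,0,0,150],[-0.0655,0.308,0.08,0,0,0,150]]]'; python3 -m jog '[[[0,0,0,0,0,0,150],[0,0,0,0,0,0,150],[0,0,0,0,0,0,150]]]'; python3 st.py;  python3 chk.py C cov
```

```text
clock: 14.47
eef_pos: [0.4893, 0.061, 0.0685]
tool_rot: [-0.073, 0.997, 0.0, 0.0]
ft_force: [-0.0, 0.1, -0.9]
grip_width: 0.0424
clock: 14.72
eef_pos: [0.4905, 0.059, 0.0684]
tool_rot: [-0.073, 0.997, -0.0, 0.0]
ft_force: [0.6, 0.6, -1.0]
grip_width: 0.0423
t 14.72 tcp [0.4905 0.059  0.0684] toolY 98.43 tilt 0.05 F [ 0.6  0.6 -1. ] w 0.0423 j [ 0.12  0.34 -0.25  0.99 -0.   -0.03]
C top shift px -9 13 score 0.94
C scene shift px -1 -17 score 0.88
cov top shift px 0 0 score 1.0
cov scene shift px 0 0 score 0.91
```

```bash
python3 -m jog '[[[0,0,-0.025,0,0,0,150],[0,0,-0.05,0,0,0,150],[0,0,-0.065,0,0,0,150],[0,0,-0.07,0,0,0,150],[0,0,-0.0735,0,0,0,150],[0,0,-0.0735,0,0,0,150]]]'; python3 st.py
python3 -m jog '[[[0,0,0,0,0,0,110],[0,0,0,0,0,0,80],[0,0,0,0,0,0,60],[0,0,0,0,0,0,60],[0,0,0.03,0,0,0,60],[0,0,0.07,0,0,0,60],[-0.02,-0.003,0.07,0,0,0,255],[-0.0425,-0.0063,0.07,0,0,0,255],[-0.0425,-0.0063,0.07,0,0,0,255],[-0.0425,-0.0063,0.07,0,0,0,255]]]'
python3 -m jog '[[[0,0,0,0,0,0,255],[0,0,-0.02,0,0,0,255],[0,0,-0.04,0,0,0,255],[0,0,-0.055,0,0,0,255],[0,0,-0.065,0,0,0,255],[0,0,-0.0705,0,0,0,255],[0,0,-0.0705,0,0,0,255]]]'
python3 st.py
python3 - <<'E'
from h import *;from tray import *
s=bot.camera("scene")
# piston top: bright ring near (310,193)
g=cv2.cvtColor(s,cv2.COLOR_BGR2GRAY)[170:220,285:335];e=cv2.imread("pics/e1.png");tm=cv2.resize(cv2.cvtColor(e,cv2.COLOR_BGR2GRAY),(130,100),interpolation=3)[52:90,20:42]
r=cv2.matchTemplate(g,tm,5);_,q,_,l=cv2.minMaxLoc(r);print('piston shift vs first',l[0]+285-300,l[1]+170-182,q)
E
```

```text
clock: 15.32
eef_pos: [0.4902, 0.058, -0.0051]
tool_rot: [-0.072, 0.997, -0.0, -0.0]
ft_force: [0.2, 0.9, -0.9]
grip_width: 0.042
t 15.32 tcp [ 0.4902  0.058  -0.0051] toolY 98.29 tilt 0.05 F [ 0.2  0.9 -0.9] w 0.042 j [ 0.12  0.43 -0.33  0.81 -0.   -0.03]
clock: 16.15
eef_pos: [0.447, 0.0528, 0.0649]
tool_rot: [-0.073, 0.997, -0.0, 0.0]
ft_force: [0.5, -0.2, -0.4]
grip_width: 0.017
clock: 16.73
eef_pos: [0.4475, 0.0528, -0.0073]
tool_rot: [-0.073, 0.997, -0.0, -0.001]
ft_force: [-0.4, 0.1, -0.4]
grip_width: -0.0001
t 16.73 tcp [ 0.4475  0.0528 -0.0073] toolY 98.4 tilt 0.13 F [-0.4  0.1 -0.4] w -0.0001 j [ 0.12  0.37 -0.45  0.76 -0.   -0.03]
piston shift vs first 0 0 0.9513652324676514
```

Piston B stands where the first one stood, so I'm making the same push.

```bash
python3 -m jog '[[[0,0,0.001,0,0,0,255],[0.0119,0.0018,0.001,0,0,0,255],[0.0237,0.0035,0.001,0,0,0,255],[0.0356,0.0053,0.001,0,0,0,255],[0.0475,0.007,0.001,0,0,0,255],[0.0594,0.0088,0.001,0,0,0,255],[0.0712,0.0105,0.001,0,0,0,255],[0.0831,0.0123,0.001,0,0,0,255],[0.095,0.014,0.001,0,0,0,255],[0.1068,0.0158,0.001,0,0,0,255]]]'
python3 -m jog '[[[0.0099,0.0015,0,0,0,0,255],[0.0198,0.0029,0,0,0,0,255],[0.0297,0.0044,0,0,0,0,255],[0.0386,0.0057,0,0,0,0,255],[0.0475,0.007,0,0,0,0,255],[0.054,0.008,0,0,0,0,255],[0.054,0.008,0,0,0,0,255]]]'; python3 st.py
python3 -m jog '[[[-0.004,-0.0006,0,0,0,0,255],[-0.004,-0.0006,0.03,0,0,0,255],[-0.004,-0.0006,0.07,0,0,0,255],[-0.004,-0.0006,0.11,0,0,0,255],[-0.004,-0.0006,0.15,0,0,0,255],[-0.02,-0.1,0.15,0,0,0,0],[-0.025,-0.14,0.15,0,0,0,0],[-0.03,-0.18,0.15,0,0,0,0],[-0.035,-0.22,0.15,0,0,0,0],[-0.04,-0.26,0.15,0,0,0,0]]]'; python3 st.py
python3 chk.py C cov
```

```text
clock: 17.62
eef_pos: [0.5526, 0.067, -0.0046]
tool_rot: [-0.073, 0.997, -0.001, -0.002]
ft_force: [-1.4, -1.7, -0.6]
grip_width: 0.0001
clock: 18.2
eef_pos: [0.6103, 0.0764, -0.0044]
tool_rot: [-0.073, 0.997, -0.0, 0.001]
ft_force: [0.0, -1.9, -0.1]
grip_width: 0.0001
t 18.2 tcp [ 0.6103  0.0764 -0.0044] toolY 98.38 tilt 0.13 F [ 0.  -1.9 -0.1] w 0.0001 j [ 0.12  0.62  0.02  0.96 -0.   -0.02]
clock: 19.03
eef_pos: [0.5748, -0.1313, 0.1459]
tool_rot: [-0.074, 0.997, 0.0, 0.001]
ft_force: [-0.6, 0.1, 0.4]
grip_width: 0.0605
t 19.03 tcp [ 0.5748 -0.1313  0.1459] toolY 98.46 tilt 0.11 F [-0.6  0.1  0.4] w 0.0605 j [-0.22  0.45  0.14  1.26  0.   -0.37]
C top shift px -8 13 score 0.45
C scene shift px -2 -17 score 0.58
cov top shift px 0 0 score 0.85
cov scene shift px 0 0 score 0.69
```

```bash
python3 -m jog '[[[-0.007,-0.04,0,0,0,0,0],[-0.014,-0.08,0,0,0,0,0],[-0.02,-0.12,0,0,0,0,0],[-0.025,-0.16,0,0,0,0,0],[-0.034,-0.2,0,0,0,0,0],[-0.034,-0.21,0,0,0,0,0],[-0.034,-0.21,0,0,0,0,0],[-0.034,-0.21,0,0,0,0,0]]]'; python3 st.py
```

```text
clock: 19.8
eef_pos: [0.5413, -0.3398, 0.1449]
tool_rot: [-0.073, 0.997, 0.001, 0.0]
ft_force: [0.0, 0.6, 0.9]
grip_width: 0.0853
t 19.8 tcp [ 0.5413 -0.3398  0.1449] toolY 98.35 tilt 0.07 F [0.  0.6 0.9] w 0.0853 j [-0.56  0.55  0.3   1.33  0.   -0.71]
```

```bash
python3 -m jog '[[[-0.001,-0.0055,-0.04,0,0,0,0],[-0.001,-0.0055,-0.08,0,0,0,0],[-0.001,-0.0055,-0.115,0,0,0,0],[-0.001,-0.0055,-0.14,0,0,0,0],[-0.001,-0.0055,-0.15,0,0,0,0],[-0.001,-0.0055,-0.156,0,0,0,0],[-0.001,-0.0055,-0.156,0,0,0,0],[-0.001,-0.0055,-0.156,0,0,0,80],[-0.001,-0.0055,-0.156,0,0,0,110],[-0.001,-0.0055,-0.156,0,0,0,150]]]'
python3 -m jog '[[[0,0,0,0,0,0,150],[0,0,0,0,0,0,150],[0,0,0,0,0,0,150],[0,0,0,0,0,0,150]]]';python3 st.py
```

```text
clock: 20.63
eef_pos: [0.542, -0.3466, -0.0087]
tool_rot: [-0.073, 0.997, -0.001, 0.002]
ft_force: [-0.7, -0.4, 0.4]
grip_width: 0.0519
clock: 20.97
eef_pos: [0.542, -0.3467, -0.0086]
tool_rot: [-0.073, 0.997, -0.001, 0.002]
ft_force: [0.3, 0.2, 6.0]
grip_width: 0.042
t 20.97 tcp [ 0.542  -0.3467 -0.0086] toolY 98.39 tilt 0.25 F [0.3 0.2 6. ] w 0.042 j [-0.57  0.67  0.1   0.99  0.   -0.72]
```

```bash
python3 -m jog '[[[0,0,0.04,0,0,0,150],[0,0,0.08,0,0,0,150],[-0.005,0.04,0.08,0,0,0,150],[-0.01,0.08,0.08,0,0,0,150],[-0.015,0.12,0.08,0,0,0,150],[-0.02,0.16,0.08,0,0,0,150],[-0.025,0.2,0.08,0,0,0,150],[-0.03,0.24,0.08,0,0,0,150],[-0.035,0.28,0.08,0,0,0,150],[-0.04,0.32,0.08,0,0,0,150]]]'; python3 -m jog '[[[-0.0055,0.04,0,0,0,0,150],[-0.0113,0.075,0,0,0,0,150],[-0.0113,0.085,0,0,0,0,150],[-0.0113,0.085,0,0,0,0,150],[-0.0113,0.085,0,0,0,0,150]]]'; python3 st.py;  python3 chk.py cov
```

```text
clock: 21.8
eef_pos: [0.4999, -0.0241, 0.0695]
tool_rot: [-0.073, 0.997, -0.0, 0.0]
ft_force: [0.9, 0.3, -1.2]
grip_width: 0.0423
clock: 22.22
eef_pos: [0.4893, 0.0595, 0.0693]
tool_rot: [-0.074, 0.997, -0.0, 0.0]
ft_force: [0.4, -0.2, -1.2]
grip_width: 0.0424
t 22.22 tcp [0.4893 0.0595 0.0693] toolY 98.48 tilt 0.05 F [ 0.4 -0.2 -1.2] w 0.0424 j [ 0.12  0.33 -0.25  0.99 -0.   -0.03]
cov top shift px 0 0 score 1.0
cov scene shift px 0 0 score 0.98
```

```bash
python3 -m jog '[[[0.001,-0.001,-0.025,0,0,0,150],[0.001,-0.001,-0.05,0,0,0,150],[0.001,-0.001,-0.065,0,0,0,150],[0.001,-0.001,-0.07,0,0,0,150],[0.001,-0.001,-0.0735,0,0,0,150],[0.001,-0.001,-0.0735,0,0,0,150]]]'; python3 st.py
python3 -m jog '[[[0,0,0,0,0,0,110],[0,0,0,0,0,0,80],[0,0,0,0,0,0,60],[0,0,0,0,0,0,60],[0,0,0.03,0,0,0,60],[0,0,0.07,0,0,0,60],[-0.02,-0.003,0.07,0,0,0,255],[-0.0425,-0.0063,0.07,0,0,0,255],[-0.0425,-0.0063,0.07,0,0,0,255],[-0.0425,-0.0063,0.07,0,0,0,255]]]'
python3 -m jog '[[[0,0,0,0,0,0,255],[0,0,-0.02,0,0,0,255],[0,0,-0.04,0,0,0,255],[0,0,-0.055,0,0,0,255],[0,0,-0.065,0,0,0,255],[0,0,-0.0705,0,0,0,255],[0,0,-0.0705,0,0,0,255]]]'
python3 st.py
python3 - <<'E'
from h import *;from tray import *
s=bot.camera("scene")
g=cv2.cvtColor(s,cv2.COLOR_BGR2GRAY)[170:220,285:335];e=cv2.imread("pics/e1.png");tm=cv2.resize(cv2.cvtColor(e,cv2.COLOR_BGR2GRAY),(130,100),interpolation=3)[52:90,20:42]
r=cv2.matchTemplate(g,tm,5);_,q,_,l=cv2.minMaxLoc(r);print('piston shift vs first',l[0]+285-300,l[1]+170-182,q)
E
```

```text
clock: 22.82
eef_pos: [0.49, 0.057, -0.004]
tool_rot: [-0.072, 0.997, -0.0, -0.0]
ft_force: [0.4, -0.4, 0.0]
grip_width: 0.042
t 22.82 tcp [ 0.49   0.057 -0.004] toolY 98.28 tilt 0.05 F [ 0.4 -0.4  0. ] w 0.042 j [ 0.12  0.43 -0.33  0.81 -0.   -0.03]
clock: 23.65
eef_pos: [0.4468, 0.0519, 0.0659]
tool_rot: [-0.073, 0.997, -0.0, 0.0]
ft_force: [-0.2, -0.7, 0.1]
grip_width: 0.0167
clock: 24.23
eef_pos: [0.4473, 0.052, -0.0063]
tool_rot: [-0.073, 0.997, -0.0, -0.001]
ft_force: [-0.0, -0.4, 0.3]
grip_width: -0.0001
t 24.23 tcp [ 0.4473  0.052  -0.0063] toolY 98.4 tilt 0.13 F [-0.  -0.4  0.3] w -0.0001 j [ 0.12  0.37 -0.45  0.76  0.   -0.03]
piston shift vs first -1 0 0.9468142986297607
```

```bash
python3 -m jog '[[[0,0,0.001,0,0,0,255],[0.0119,0.0022,0.001,0,0,0,255],[0.0237,0.004,0.001,0,0,0,255],[0.0356,0.0058,0.001,0,0,0,255],[0.0475,0.0075,0.001,0,0,0,255],[0.0594,0.0093,0.001,0,0,0,255],[0.0712,0.011,0.001,0,0,0,255],[0.0831,0.0128,0.001,0,0,0,255],[0.095,0.0145,0.001,0,0,0,255],[0.1068,0.0163,0.001,0,0,0,255]]]'
python3 -m jog '[[[0.0099,0.0015,0,0,0,0,255],[0.0198,0.0029,0,0,0,0,255],[0.0297,0.0044,0,0,0,0,255],[0.0386,0.0057,0,0,0,0,255],[0.0475,0.007,0,0,0,0,255],[0.055,0.0081,0,0,0,0,255],[0.0595,0.0088,0,0,0,0,255],[0.0595,0.0088,0,0,0,0,255]]]'; python3 st.py
python3 -m jog '[[[-0.005,-0.0007,0,0,0,0,255],[-0.005,-0.0007,0.03,0,0,0,255],[-0.005,-0.0007,0.07,0,0,0,255],[-0.005,-0.0007,0.11,0,0,0,255],[-0.005,-0.0007,0.15,0,0,0,255],[-0.015,-0.04,0.15,0,0,0,0],[-0.025,-0.08,0.15,0,0,0,0],[-0.035,-0.12,0.15,0,0,0,0],[-0.045,-0.16,0.15,0,0,0,0],[-0.055,-0.2,0.15,0,0,0,0]]]'; python3 st.py
python3 chk.py cov
python3 - <<'E'
from h import *
s=bot.camera("scene");t=bot.camera("top")
a=cv2.resize(s[160:245,290:440],None,fx=3.2,fy=3.2,interpolation=2);b=cv2.resize(t[125:245,232:322],None,fx=3.4,fy=3.4,interpolation=2)
h=max(a.shape[0],b.shape[0]);c=np.hstack([np.pad(x,((0,h-x.shape[0]),(0,0),(0,0))) for x in(a,b)]);print(c.shape);cv2.imwrite("pics/g1.png",c)
E
```

```text
clock: 25.12
eef_pos: [0.5524, 0.0665, -0.0036]
tool_rot: [-0.073, 0.997, -0.001, -0.002]
ft_force: [-1.7, -2.0, -0.5]
grip_width: 0.0005
clock: 25.78
eef_pos: [0.6155, 0.0774, -0.0035]
tool_rot: [-0.073, 0.997, 0.0, 0.001]
ft_force: [0.2, 0.0, 1.0]
grip_width: 0.0001
t 25.78 tcp [ 0.6155  0.0774 -0.0035] toolY 98.4 tilt 0.13 F [0.2 0.  1. ] w 0.0001 j [ 0.12  0.63  0.03  0.97  0.   -0.02]
clock: 26.62
eef_pos: [0.5582, -0.1241, 0.1469]
tool_rot: [-0.074, 0.997, -0.0, 0.001]
ft_force: [0.8, -0.9, -0.4]
grip_width: 0.0609
t 26.62 tcp [ 0.5582 -0.1241  0.1469] toolY 98.46 tilt 0.11 F [ 0.8 -0.9 -0.4] w 0.0609 j [-0.22  0.41  0.09  1.25  0.   -0.37]
cov top shift px 0 0 score 0.87
cov scene shift px 0 0 score 0.69
(408, 786, 3)
```

View pics/g1.png

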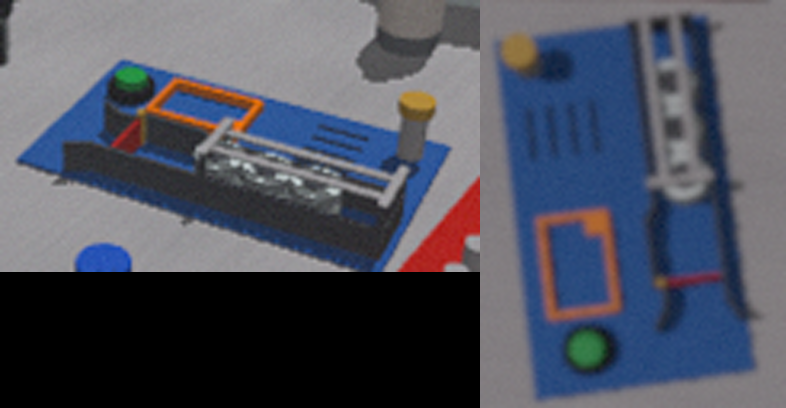

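All three pistons show in the tube, with the red gate shut across the lane (top and scene views agree). For the cover, I'll refine x and yaw numerically.

```bash
cat > fit.py <<'E'
from h import *
from scipy.optimize import minimize
def boxpts(w,l,z0,z1): return [np.array([sx*l/2,sy*w/2,z]) for sx in(1,-1) for sy in(1,-1) for z in(z0,z1)]
BASE=[np.array([x,y,z]) for x,y in((.04,.025),(-.04,.025),(-.04,-.025),(.024,-.025),(.04,-.009)) for z in(0,.012)]
BOX=boxpts(.024,.044,.012,.038)
def hull(n,pts,q,k=8):
    c,s=np.cos(q[2]),np.sin(q[2])
    P=np.array([proj(n,[q[0]+c*p[0]-s*p[1],q[1]+s*p[0]+c*p[1],p[2]+q[3]]) for p in pts])
    return cv2.convexHull((P*k).astype(np.float32))
def render(n,q,roi,k=8):
    x0,y0,x1,y1=roi;out=[]
    for pts in(BASE,BOX):
        h=hull(n,pts,q,k)-np.array([x0,y0])*k+k/2
        m=np.zeros(((y1-y0)*k,(x1-x0)*k),np.float32);cv2.fillPoly(m,[np.round(h).astype(np.int32)],1.);out.append(m)
    ds=lambda m:cv2.resize(m,(x1-x0,y1-y0),interpolation=cv2.INTER_AREA)
    return ds(np.maximum(*out)*(1-out[1])),ds(out[1])
def fit(n,im,q0,roi,q3=0.):
    x0,y0,x1,y1=roi;g=cv2.cvtColor(im,cv2.COLOR_BGR2GRAY)[y0:y1,x0:x1].astype(float)
    def cost(v):
        w,b=render(n,np.r_[v,q3],roi);A=np.c_[w.ravel(),b.ravel(),np.ones(w.size)]
        s,r,_,_=np.linalg.lstsq(A,g.ravel(),rcond=None);return np.sum((A@s-g.ravel())**2)/g.size
    sim=np.array([q0]+[np.array(q0)+d for d in([.004,0,0],[0,.004,0],[0,0,.06])])
    r=minimize(cost,q0,method="Nelder-Mead",options=dict(initial_simplex=sim,xatol=1e-4,fatol=1e-3));return r.x,r.fun
E
python3 - <<'E'
from fit import *
t=cv2.imread("pics/top0.png");s=cv2.imread("pics/scene0.png")
q0=[.464,-.359,.12]
for n,im,roi in(("top",t,(415,218,447,258)),("scene",s,(160,258,212,298))):
    x,f=fit(n,im,q0,roi);print(n,np.round(x[:2],4),'yaw',round(np.degrees(x[2]),2),f)
E
```

```text
top [ 0.4643 -0.3615] yaw 7.86 127.16368187928222
scene [ 0.4634 -0.3603] yaw 3.38 739.7810986994787
```

```bash
python3 -m jog '[[[-0.0125,-0.04,0,0,0,0,0],[-0.025,-0.08,0,0,0,0,0],[-0.0375,-0.12,0,0,0,0,0],[-0.05,-0.16,0,0,0,0,0],[-0.0625,-0.19,0,0,0,0,0],[-0.075,-0.21,0,0,0,0,0],[-0.085,-0.223,0,0,0,0,0],[-0.085,-0.223,0,0,0,0,0],[-0.085,-0.223,0,0,0,0,0],[-0.085,-0.223,0,0,0,0,0]]]'; python3 st.py
```

```text
clock: 27.65
eef_pos: [0.475, -0.3444, 0.1461]
tool_rot: [-0.074, 0.997, 0.0, 0.0]
ft_force: [-0.7, -0.3, 0.2]
grip_width: 0.0856
t 27.65 tcp [ 0.475  -0.3444  0.1461] toolY 98.52 tilt 0.05 F [-0.7 -0.3  0.2] w 0.0856 j [-0.63  0.44  0.13  1.26  0.   -0.78]
```

```bash
python3 -m jog '[[[-0.011,-0.0155,-0.02,0,0,-0.4,0],[-0.011,-0.0155,-0.06,0,0,-0.4,0],[-0.011,-0.0155,-0.1,0,0,-0.4,0],[-0.011,-0.0155,-0.13,0,0,-0.4,0],[-0.011,-0.0155,-0.145,0,0,-0.4,0],[-0.011,-0.0155,-0.151,0,0,-0.4,0],[-0.011,-0.0155,-0.151,0,0,-0.4,0],[-0.011,-0.0155,-0.151,0,0,-0.4,0]]]'; python3 st.py
```

```text
clock: 28.32
eef_pos: [0.4644, -0.3609, -0.0042]
tool_rot: [-0.071, 0.997, -0.0, 0.001]
ft_force: [0.1, -1.0, 0.6]
grip_width: 0.0855
t 28.32 tcp [ 0.4644 -0.3609 -0.0042] toolY 98.11 tilt 0.08 F [ 0.1 -1.   0.6] w 0.0855 j [-0.66  0.58 -0.07  0.93  0.   -0.8 ]
```

```bash
python3 -m jog '[[[0,0,0,0,0,0,80],[0,0,0,0,0,0,120],[0,0,0,0,0,0,160],[0,0,0,0,0,0,200],[0,0,0,0,0,0,215],[0,0,0,0,0,0,215],[0,0,0,0,0,0,215],[0,0,0,0,0,0,215],[0,0,0,0,0,0,215],[0,0,0,0,0,0,215]]]'; python3 st.py
```

```text
clock: 29.15
eef_pos: [0.4635, -0.362, -0.004]
tool_rot: [-0.07, 0.998, -0.001, 0.001]
ft_force: [-0.4, 0.5, 5.8]
grip_width: 0.0227
t 29.15 tcp [ 0.4635 -0.362  -0.004 ] toolY 97.99 tilt 0.11 F [-0.4  0.5  5.8] w 0.0227 j [-0.66  0.58 -0.07  0.92  0.   -0.8 ]
```

```bash
python3 -m jog '[[[0,0,0.03,0,0,0,215],[0,0,0.065,0,0,0,215],[0,0,0.1,0,0,0.4,215],[0.008,0.035,0.11,0,0,0.4,215],[0.016,0.07,0.11,0,0,0.4,215],[0.024,0.11,0.11,0,0,0.4,215],[0.032,0.15,0.11,0,0,0.4,215],[0.04,0.19,0.11,0,0,0.4,215],[0.048,0.23,0.11,0,0,0.4,215],[0.056,0.268,0.11,0,0,0.4,215]]]'; python3 st.py
python3 -m jog '[[[0.008,0.038,0,0,0,0,215],[0.016,0.076,0,0,0,0,215],[0.024,0.114,0,0,0,0,215],[0.032,0.152,0,0,0,0,215],[0.04,0.19,0,0,0,0,215],[0.045,0.228,0,0,0,0,215],[0.051,0.265,0,0,0,0,215],[0.051,0.27,0,0,0,0,215],[0.051,0.27,0,0,0,0,215],[0.051,0.27,0,0,0,0,215]]]'; python3 st.py
python3 - <<'E'
from fit import *
t=cv2.imread("pics/top0.png");s=cv2.imread("pics/scene0.png")
rect=lambda x0,x1,y0,y1:[(x0,y0),(x1,y0),(x1,y1),(x0,y1)]
bars=[rect(-.048,.048,.027,.033),rect(-.048,.048,-.033,-.027),rect(.042,.048,-.033,.033),rect(-.048,-.042,-.033,.033),rect(.026,.042,-.027,-.011)]
def ren(n,v,roi,k=8):
    x0,y0,x1,y1=roi;m=np.zeros(((y1-y0)*k,(x1-x0)*k),np.float32)
    for b in bars:
        h=hull(n,[np.array([x,y,z]) for x,y in b for z in(0,.01)],np.r_[v,.004],k)-np.array([x0,y0])*k+k/2
        cv2.fillPoly(m,[np.round(h).astype(np.int32)],1.)
    return cv2.resize(m,(x1-x0,y1-y0),interpolation=cv2.INTER_AREA)
for n,im,roi in(("top",t,(244,182,278,224)),("scene",s,(328,178,380,206))):
    x0,y0,x1,y1=roi;c=im[y0:y1,x0:x1].astype(float);g=np.clip(c[:,:,2]-c[:,:,0],0,None)
    def cost(v):
        A=np.c_[ren(n,v,roi).ravel(),np.ones(g.size)];q=np.linalg.lstsq(A,g.ravel(),rcond=None)[0];return np.mean((A@q-g.ravel())**2)
    q0=np.array([.57,.1755,.1464]);r=minimize(cost,q0,method="Nelder-Mead",options=dict(initial_simplex=[q0,q0+[.004,0,0],q0+[0,.004,0],q0+[0,0,.05]],xatol=1e-4,fatol=1e-2))
    print(n,np.round(r.x[:2],4),round(np.degrees(r.x[2]),2),r.fun,cost(q0))
E
```

```text
clock: 29.98
eef_pos: [0.5182, -0.0913, 0.1044]
tool_rot: [-0.073, 0.997, 0.0, -0.001]
ft_force: [1.3, -0.8, -1.6]
grip_width: 0.0225
t 29.98 tcp [ 0.5182 -0.0913  0.1044] toolY 98.39 tilt 0.08 F [ 1.3 -0.8 -1.6] w 0.0225 j [-0.17  0.36 -0.11  1.11  0.   -0.32]
clock: 30.82
eef_pos: [0.5691, 0.1763, 0.1041]
tool_rot: [-0.074, 0.997, -0.001, -0.001]
ft_force: [-0.8, -0.1, -1.4]
grip_width: 0.0227
t 30.82 tcp [0.5691 0.1763 0.1041] toolY 98.45 tilt 0.14 F [-0.8 -0.1 -1.4] w 0.0227 j [ 0.3   0.49  0.1   1.18 -0.    0.15]
top [0.5706 0.1767] 8.38 58.33321123531421 106.31445734847671Traceback (most recent call last):
  File "<stdin>", line 15, in <module>
    res = _minimize_neldermead(fun, x0, args, callback, bounds=bounds,
                               **options)
    fxcc = func(xcc)
    fx = function(np.copy(x), *(wrapper_args + args))
  File "<stdin>", line 14, in cost
  File "<stdin>", line 8, in ren
  File "fit.py", line 8, in hull
    P=np.array([proj(n,[q[0]+c*p[0]-s*p[1],q[1]+s*p[0]+c*p[1],p[2]+q[3]]) for p in pts])
                ~~~~^^^^^^^^^^^^^^^^^^^^^^^^^^^^^^^^^^^^^^^^^^^^^^^^^^^^^
  File "h.py", line 11, in proj
    m=bot.camera_model(n);T=np.linalg.inv(m["T"]);c=T[:3,:3]@p+T[:3,3];u=np.array(m["K"])@c;return u[:2]/u[2]
ValueError: time passes only in moves, steps and waits
```

The top-camera fits for cover (at the grip) and nest agree with the tool frame. I'm lowering to about 16 mm above the rim for a check.

```bash
sed -i 's/^def ray/import functools\n@functools.lru_cache\ndef CM(n):\n    m=bot.camera_model(n);return {"K":np.array(m["K"]),"T":np.array(m["T"])}\ndef ray/; s/m=bot.camera_model(n);T/m=CM(n);T/' h.py
python3 -m jog '[[[0.0012,0.0004,-0.03,0,0,0,215],[0.0012,0.0004,-0.06,0,0,0,215],[0.0012,0.0004,-0.074,0,0,0,215],[0.0012,0.0004,-0.074,0,0,0,215],[0.0012,0.0004,-0.074,0,0,0,215]]]'; python3 st.py
python3 - <<'E'
from h import *
s=bot.camera("scene");cv2.imwrite("pics/s1raw.png",s);cv2.imwrite("pics/g2.png",cv2.resize(s[130:225,300:420],None,fx=6,fy=6,interpolation=2))
E
```

```text
clock: 31.23
eef_pos: [0.5701, 0.1748, 0.0302]
tool_rot: [-0.072, 0.997, -0.0, -0.001]
ft_force: [-0.8, 0.5, -0.7]
grip_width: 0.0227
t 31.23 tcp [0.5701 0.1748 0.0302] toolY 98.26 tilt 0.18 F [-0.8  0.5 -0.7] w 0.0227 j [ 0.3   0.56  0.    1.02 -0.    0.15]
```

View pics/g2.png

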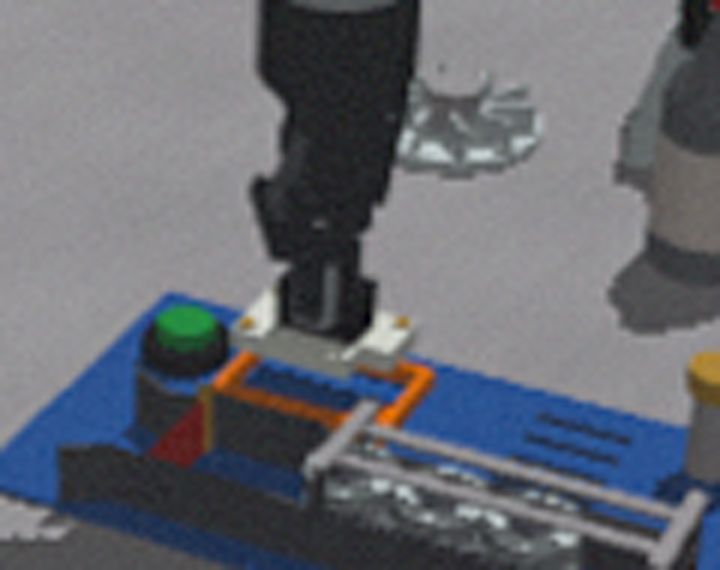

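The cover hangs level just over the nest, missing corner to the +x/−y side, and the gate is shut. I'll compare projected and observed corners in this crop.

```bash
for i in 1; do python3 -m jog '[[[0,0,0,0,0,0,215],[0,0,0,0,0,0,215]]]'; done; python3 st.py; python3 - <<'E'
from fit import *
def C(q,p): 
    c,s=np.cos(q[2]),np.sin(q[2]);u=proj("scene",[q[0]+c*p[0]-s*p[1],q[1]+s*p[0]+c*p[1],q[3]+p[2]]);return np.round(((u-[300,130])*6+2.5)).tolist()
N=(.5706,.1767,.1464,.004);V=(.5703,.1755,.1464,.034)
print('nest outer top -x-y,+x-y,+x+y,-x+y',[C(N,(a*.048,b*.033,.01)) for a,b in((-1,-1),(1,-1),(1,1),(-1,1))])
print('cover low corner -x-y',C(V,(-.04,-.025,0)),C(V,(-.04,-.025,.012)),'notch',C(V,(.024,-.025,.012)),C(V,(.04,-.009,.012)),'+x+y',C(V,(.04,.025,.012)))
s=cv2.imread("pics/s1raw.png");s0=cv2.imread("pics/scene0.png")
rect=lambda x0,x1,y0,y1:[(x0,y0),(x1,y0),(x1,y1),(x0,y1)]
bars=[rect(-.048,.048,.027,.033),rect(-.048,.048,-.033,-.027),rect(.042,.048,-.033,.033),rect(-.048,-.042,-.033,.033),rect(.026,.042,-.027,-.011)]
roi=(328,178,380,206);x0,y0,x1,y1=roi;c=s0[y0:y1,x0:x1].astype(float);g=np.clip(c[:,:,2]-c[:,:,0],0,None);k=8
def cost(v):
    m=np.zeros(((y1-y0)*k,(x1-x0)*k),np.float32)
    for b in bars:
        h=hull("scene",[np.array([x,y,z]) for x,y in b for z in(0,.01)],np.r_[v,.004],k)-np.array([x0,y0])*k+k/2
        cv2.fillPoly(m,[np.round(h).astype(np.int32)],1.)
    A=np.c_[cv2.resize(m,(x1-x0,y1-y0),interpolation=3).ravel(),np.ones(g.size)];return np.mean((A@np.linalg.lstsq(A,g.ravel(),rcond=None)[0]-g.ravel())**2)
q0=np.array([.57,.1755,.1464]);r=minimize(cost,q0,method="Nelder-Mead",options=dict(initial_simplex=[q0,q0+[.004,0,0],q0+[0,.004,0],q0+[0,0,.05]],xatol=1e-4,fatol=1e-2))
print('scene nest',r.x,r.fun)
# white base mask extents in the hover picture
b=cv2.resize(s[130:225,300:420],None,fx=6,fy=6,interpolation=2).astype(int)
m=((b.min(2)>120)&(b.max(2)-b.min(2)<40)).astype(np.uint8)[280:385,225:425];ys,xs=np.where(m);print('white xmin',xs.min()+225,'y@',ys[xs==xs.min()]+280,'xmax',xs.max()+225,ys[xs==xs.max()].mean()+280,'ymax',ys.max()+280,xs[ys==ys.max()].mean()+225)
E
```

```text
clock: 31.45
eef_pos: [0.5726, 0.1769, 0.0329]
tool_rot: [-0.073, 0.997, 0.0, 0.002]
ft_force: [0.1, 0.5, -0.0]
grip_width: 0.0228
t 31.45 tcp [0.5726 0.1769 0.0329] toolY 98.35 tilt 0.2 F [ 0.1  0.5 -0. ] w 0.0228 j [ 0.3   0.56  0.01  1.02 -0.    0.15]
nest outer top -x-y,+x-y,+x+y,-x+y [[212.0, 382.0], [385.0, 431.0], [437.0, 368.0], [269.0, 323.0]]
cover low corner -x-y [232.0, 346.0] [232.0, 326.0] notch [348.0, 357.0] [391.0, 350.0] +x+y [418.0, 319.0]
scene nest [0.56896253 0.17647765 0.15207403] 904.1432763099693
white xmin 225 y@ [280 281 282 283 284 285 286 287 288 289 290 291 292 293 294 295 296 297
 298 299 300 301 302 303 304] xmax 424 318.5 ymax 361 345.0
```

```bash
python3 -m jog '[[[0,0,-0.006,0,0,0,215],[0,0,-0.011,0,0,0,215],[0,0,-0.014,0,0,0,215],[0,0,-0.014,0,0,0,215],[0,0,-0.014,0,0,0,215],[0,0,-0.014,0,0,0,215],[0,0,-0.014,0,0,0,215],[0,0,-0.014,0,0,0,215],[0,0,-0.014,0,0,0,215],[0,0,-0.014,0,0,0,215]]]'; python3 st.py; python3 -m jog '[[[0,0,0,0,0,0,215],[0,0,0,0,0,0,215]]]'
```

```text
clock: 32.28
eef_pos: [0.5712, 0.177, 0.0172]
tool_rot: [-0.073, 0.997, 0.0, 0.0]
ft_force: [0.6, -0.1, -1.1]
grip_width: 0.0229
t 32.28 tcp [0.5712 0.177  0.0172] toolY 98.4 tilt 0.02 F [ 0.6 -0.1 -1.1] w 0.0229 j [ 0.3   0.57 -0.01  0.99 -0.    0.15]
clock: 32.45
eef_pos: [0.5712, 0.177, 0.0171]
tool_rot: [-0.073, 0.997, 0.0, 0.0]
ft_force: [0.5, 0.0, -1.4]
grip_width: 0.0226
```

```bash
python3 -m jog '[[[-0.0007,-0.0003,-0.002,0,0,0,215],[-0.0007,-0.0003,-0.004,0,0,0,215],[-0.0007,-0.0003,-0.006,0,0,0,215],[-0.0007,-0.0003,-0.008,0,0,0,215],[-0.0007,-0.0003,-0.009,0,0,0,215],[-0.0007,-0.0003,-0.010,0,0,0,215],[-0.0007,-0.0003,-0.010,0,0,0,215],[-0.0007,-0.0003,-0.010,0,0,0,215]]]'; python3 st.py
```

```text
clock: 33.12
eef_pos: [0.5704, 0.1767, 0.0069]
tool_rot: [-0.073, 0.997, -0.0, -0.0]
ft_force: [-1.2, -0.3, -1.3]
grip_width: 0.0227
t 33.12 tcp [0.5704 0.1767 0.0069] toolY 98.4 tilt 0.01 F [-1.2 -0.3 -1.3] w 0.0227 j [ 0.3   0.58 -0.03  0.96  0.    0.15]
```

No contact force, so the cover is inside the rim. Continuing to the floor and letting go.

```bash
python3 -m jog '[[[0,0,-0.002,0,0,0,215],[0,0,-0.004,0,0,0,215],[0,0,-0.0055,0,0,0,215],[0,0,-0.0065,0,0,0,215],[0,0,-0.0065,0,0,0,215],[0,0,-0.0065,0,0,0,215]]]'; python3 st.py
```

```text
clock: 33.62
eef_pos: [0.5704, 0.1767, 0.0004]
tool_rot: [-0.073, 0.997, -0.0, -0.0]
ft_force: [-0.9, 0.1, -1.3]
grip_width: 0.0221
t 33.62 tcp [5.704e-01 1.767e-01 4.000e-04] toolY 98.4 tilt 0.01 F [-0.9  0.1 -1.3] w 0.0221 j [ 0.3   0.59 -0.03  0.95 -0.    0.15]
```

```bash
python3 -m jog '[[[0,0,-0.001,0,0,0,215],[0,0,-0.002,0,0,0,215],[0,0,-0.002,0,0,0,215]]]'; python3 st.py; python3 -m jog '[[[0,0,0,0,0,0,195],[0,0,0,0,0,0,170],[0,0,0,0,0,0,130],[0,0,0,0,0,0,110],[0,0,0,0,0,0,110],[0,0,0.02,0,0,0,110],[0,0,0.05,0,0,0,110],[0,0,0.09,0,0,0,110],[0,0,0.12,0,0,0,110],[0,0,0.12,0,0,0,110]]]'; python3 st.py
```

```text
clock: 33.87
eef_pos: [0.5706, 0.1767, -0.0]
tool_rot: [-0.073, 0.997, 0.0, 0.0]
ft_force: [-2.8, -0.6, 5.7]
grip_width: 0.0228
t 33.87 tcp [ 0.5706  0.1767 -0.    ] toolY 98.4 tilt 0.05 F [-2.8 -0.6  5.7] w 0.0228 j [ 0.3   0.59 -0.03  0.95  0.    0.15]
clock: 34.7
eef_pos: [0.5751, 0.1781, 0.1262]
tool_rot: [-0.073, 0.997, 0.001, 0.007]
ft_force: [1.9, -0.1, 1.3]
grip_width: 0.0484
t 34.7 tcp [0.5751 0.1781 0.1262] toolY 98.4 tilt 0.77 F [ 1.9 -0.1  1.3] w 0.0484 j [ 0.3   0.47  0.13  1.21 -0.    0.15]
```

Contact came at exactly the expected height. Now I'll back off to the side for one unobstructed check before the button.

```bash
python3 -m jog '[[[-0.01,-0.04,0.02,0,0,0,255],[-0.02,-0.08,0.02,0,0,0,255],[-0.03,-0.12,0.02,0,0,0,255],[-0.04,-0.16,0.02,0,0,0,255],[-0.05,-0.2,0.02,0,0,0,255],[-0.06,-0.24,0.02,0,0,0,255],[-0.07,-0.28,0.02,0,0,0,255],[-0.08,-0.32,0.02,0,0,0,255],[-0.08,-0.32,0.02,0,0,0,255],[-0.08,-0.32,0.02,0,0,0,255]]]'; python3 st.py
python3 - <<'E'
from fit import *
s=bot.camera("scene");t=bot.camera("top")
a=cv2.resize(s[155:240,290:440],None,fx=3,fy=3,interpolation=2);b=cv2.resize(t[130:245,240:320],None,fx=4.2,fy=4.2,interpolation=2)
h=max(a.shape[0],b.shape[0]);c=np.hstack([np.pad(x,((0,h-x.shape[0]),(0,0),(0,0))) for x in(a,b)]);print(c.shape);cv2.imwrite("pics/g3.png",c)
cc=t.copy()
x,f=fit("top",t,[.5706,.1767,.1464],(248,186,274,220),.004);print('cover top fit',np.round(x,4),f,'vs nest .5706 .1767 .1463')
E
```

```text
clock: 35.53
eef_pos: [0.4897, -0.1455, 0.1383]
tool_rot: [-0.071, 0.998, 0.0, 0.0]
ft_force: [0.6, 0.7, -0.2]
grip_width: 0.0003
t 35.53 tcp [ 0.4897 -0.1455  0.1383] toolY 98.1 tilt 0.01 F [ 0.6  0.7 -0.2] w 0.0003 j [-0.29  0.3  -0.09  1.17  0.   -0.43]
(483, 786, 3)
cover top fit [0.5721 0.1764 0.1189] 470.89469757885865 vs nest .5706 .1767 .1463
```

View pics/g3.png

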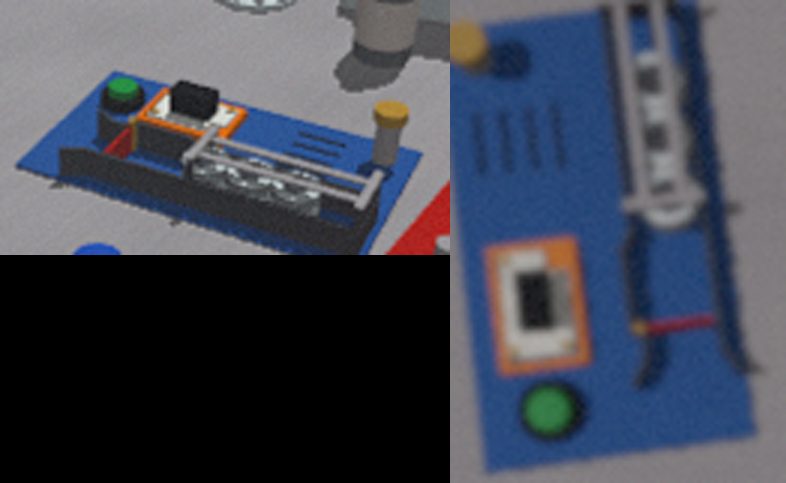

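The cover lies flat inside the orange rim, all three pistons stand in the tube, and the gate is shut. Moving to the button.

```bash
python3 -m jog '[[[0,0.04,0,0,0,0,255],[0,0.08,0,0,0,0,255],[0,0.12,0,0,0,0,255],[0,0.16,0,0,0,0,255],[0,0.2,0,0,0,0,255],[0.0015,0.24,0,0,0,0,255],[0.0015,0.28,0,0,0,0,255],[0.0015,0.3105,0,0,0,0,255],[0.0015,0.3105,0,0,0,0,255],[0.0015,0.3105,0,0,0,0,255]]]';python3 -m jog '[[[0,0,-0.03,0,0,0,255],[0,0,-0.06,0,0,0,255],[0,0,-0.09,0,0,0,255],[0,0,-0.1,0,0,0,255],[0,0,-0.108,0,0,0,255],[0,0,-0.108,0,0,0,255],[0,0,-0.108,0,0,0,255],[0,0,-0.108,0,0,0,255]]]'; python3 st.py
python3 - <<'E'
from h import *
p=bot.get_obs()['eef_pos']
s=bot.camera("scene")[165:200,318:345].astype(int);m=(s[:,:,1]>s[:,:,2]+35)&(s[:,:,1]>s[:,:,0]+20);ys,xs=np.where(m)
print('green rows',ys.min()+165,ys.max()+165,'cols',xs.min()+318,xs.max()+318,m.sum())
for z in (.02,.03,.04): print(z,[np.round(proj("scene",[.4913+d[0],.165+d[1],z]),1).tolist() for d in((0,0),(.0125,-.0095),(-.0125,.0095))])
E
```

```text
clock: 36.47
eef_pos: [0.491, 0.1707, 0.1382]
tool_rot: [-0.077, 0.997, -0.0, -0.0]
ft_force: [0.4, -0.2, 0.2]
grip_width: 0.0003
clock: 37.13
eef_pos: [0.4935, 0.1675, 0.0322]
tool_rot: [-0.073, 0.997, 0.0, 0.002]
ft_force: [-0.1, 0.2, -0.3]
grip_width: -0.0001
t 37.13 tcp [0.4935 0.1675 0.0322] toolY 98.39 tilt 0.18 F [-0.1  0.2 -0.3] w -0.0001 j [ 0.33  0.42 -0.22  0.92 -0.    0.18]
green rows 181 187 cols 326 335 56
0.02 [[330.7, 184.1], [332.1, 186.6], [329.3, 181.7]]
0.03 [[330.7, 181.4], [332.1, 183.9], [329.3, 179.0]]
0.04 [[330.7, 178.6], [332.1, 181.1], [329.3, 176.2]]
```

```bash
python3 -m jog '[[[-0.0015,-0.002,-0.01,0,0,0,255],[-0.0015,-0.002,-0.018,0,0,0,255],[-0.0015,-0.002,-0.022,0,0,0,255],[-0.0015,-0.002,-0.025,0,0,0,255],[-0.0015,-0.002,-0.025,0,0,0,255],[-0.0015,-0.002,-0.025,0,0,0,255]]]';python3 st.py;python3 -m jog '[[[0,0,-0.0015,0,0,0,255],[0,0,-0.003,0,0,0,255],[0,0,-0.0045,0,0,0,255],[0,0,-0.0045,0,0,0,255]]]';python3 st.py
```

```text
clock: 37.68
eef_pos: [0.4905, 0.1652, 0.0055]
tool_rot: [-0.073, 0.997, -0.0, -0.0]
ft_force: [0.6, 0.8, 0.1]
grip_width: -0.0001
t 37.68 tcp [0.4905 0.1652 0.0055] toolY 98.4 tilt 0.01 F [0.6 0.8 0.1] w -0.0001 j [ 0.32  0.45 -0.26  0.86  0.    0.18]
clock: 38.02
eef_pos: [0.4908, 0.1653, 0.0011]
tool_rot: [-0.073, 0.997, 0.0, 0.0]
ft_force: [0.1, 0.1, 2.4]
grip_width: 0.0002
t 38.02 tcp [0.4908 0.1653 0.0011] toolY 98.4 tilt 0.04 F [0.1 0.1 2.4] w 0.0002 j [ 0.32  0.46 -0.26  0.85  0.    0.18]
```

```bash
python3 -m jog '[[[0,0,-0.0015,0,0,0,255],[0,0,-0.003,0,0,0,255],[0,0,-0.003,0,0,0,255],[0,0,-0.003,0,0,0,255]]]';python3 st.py;python3 -m jog '[[[0,0,-0.001,0,0,0,255],[0,0,-0.002,0,0,0,255],[0,0,-0.002,0,0,0,255]]]';python3 st.py
```

```text
clock: 38.35
eef_pos: [0.4907, 0.1653, -0.0017]
tool_rot: [-0.073, 0.997, 0.0, 0.0]
ft_force: [-0.7, 0.1, 3.6]
grip_width: -0.0003
t 38.35 tcp [ 0.4907  0.1653 -0.0017] toolY 98.4 tilt 0.04 F [-0.7  0.1  3.6] w -0.0003 j [ 0.32  0.46 -0.27  0.84  0.    0.18]
clock: 38.6
eef_pos: [0.4908, 0.1653, -0.0039]
tool_rot: [-0.073, 0.997, 0.0, 0.0]
ft_force: [0.5, -0.1, 4.9]
grip_width: 0.0001
t 38.6 tcp [ 0.4908  0.1653 -0.0039] toolY 98.4 tilt 0.04 F [ 0.5 -0.1  4.9] w 0.0001 j [ 0.32  0.47 -0.27  0.84  0.    0.18]
```

```bash
python3 -m jog '[[[0,0,-0.001,0,0,0,255],[0,0,-0.0015,0,0,0,255],[0,0,-0.0015,0,0,0,255]]]';python3 st.py
```

```text
clock: 38.85
eef_pos: [0.4908, 0.1653, -0.0043]
tool_rot: [-0.073, 0.997, 0.0, 0.001]
ft_force: [-1.9, -0.2, 12.6]
grip_width: -0.0001
t 38.85 tcp [ 0.4908  0.1653 -0.0043] toolY 98.4 tilt 0.07 F [-1.9 -0.2 12.6] w -0.0001 j [ 0.32  0.47 -0.27  0.83  0.    0.18]
```

Hit the hard stop at 12.6 N, so the button is fully down. Releasing and backing clear, then a last numeric check.

```bash
python3 -m jog '[[[0,0,0.01,0,0,0,255],[0,0,0.03,0,0,0,255],[0,0,0.07,0,0,0,255],[0,0,0.11,0,0,0,255],[0,0,0.14,0,0,0,255],[-0.01,-0.04,0.14,0,0,0,255],[-0.02,-0.08,0.14,0,0,0,255],[-0.03,-0.12,0.14,0,0,0,255],[-0.04,-0.16,0.14,0,0,0,255],[-0.05,-0.2,0.14,0,0,0,255]]]'
python3 -m jog '[[[-0.03,-0.04,0,0,0,0,255],[-0.04,-0.08,0,0,0,0,255],[-0.05,-0.12,0,0,0,0,255],[-0.05,-0.12,0,0,0,0,255],[-0.05,-0.12,0,0,0,0,255]]]'; python3 st.py
python3 - <<'E'
from h import *
s=bot.camera("scene");t=bot.camera("top");g3=cv2.imread("pics/g3.png");s0=cv2.imread("pics/scene0.png")
m=lambda i:(lambda c:np.where((c[:,:,1]>c[:,:,2]+35)&(c[:,:,1]>c[:,:,0]+20)))(i[165:200,318:345].astype(int))
for n,i in(('start',s0),('now',s)): ys,xs=m(i);print(n,'green rows',ys.min()+165,ys.max()+165,len(ys),'mean',ys.mean()+165,xs.mean()+318)
a=cv2.resize(g3[:255,:450],(150,85),interpolation=3);b=cv2.resize(g3[:483,450:786],(80,115),interpolation=3)
for n,x,y in(('scene',a,s[155:240,290:440]),('top',b,t[130:245,240:320])):
    d=cv2.absdiff(cv2.GaussianBlur(x,(0,0),1),cv2.GaussianBlur(y,(0,0),1)).max(2);print(n,'diff vs pre-press: mean',d.mean().round(1),'px>40:',int((d>40).sum()))
E
```

```text
clock: 39.68
eef_pos: [0.4389, -0.0363, 0.1342]
tool_rot: [-0.074, 0.997, -0.0, -0.001]
ft_force: [0.7, -0.0, 0.0]
grip_width: -0.0
clock: 40.1
eef_pos: [0.3892, -0.1569, 0.1343]
tool_rot: [-0.07, 0.998, 0.0, -0.0]
ft_force: [0.6, -0.4, -0.1]
grip_width: 0.0001
t 40.1 tcp [ 0.3892 -0.1569  0.1343] toolY 98.07 tilt 0.06 F [ 0.6 -0.4 -0.1] w 0.0001 j [-0.38  0.13 -0.33  1.11 -0.   -0.52]
start green rows 181 187 55 mean 184.0909090909091 330.58181818181816
now green rows 181 187 56 mean 184.125 330.6607142857143
scene diff vs pre-press: mean 2.2 px>40: 0
top diff vs pre-press: mean 1.1 px>40: 0
```

The button is back up, nothing else has changed since the check before the press, and the robot is clear. Handing in.

```bash
python3 -c "
from workcell import bot
print(bot.job_done())"
```

```text
the job is handed in; nothing more can be done
None
```

The washer is loaded and the job is handed in at about 40 s of the 210 s allowed; no verdict was reported. I pushed the three pistons present upright through the gate one after another, seated the cover in the nest, then pressed the start button to its stop (12.6 N) and let go.

**Last checks:**
- Before the press, both cameras showed the three pistons in the tube, the gate shut and the cover flat inside the orange rim.
- After the press, nothing had changed in either view, the button was back at its starting height, and the robot was clear with no force on the tool.

**What failed or disagreed:**
- **First grasp missed:** the jaws closed just above the piston. In the pictures the tool stood about 30 mm higher than its reported height. I corrected for this using the pictures and the force readings.
- **A piston was knocked aside:** one piston moved about 5 cm during the run; I measured it again before gripping it.
- **Final cover fit:** the numeric fit from the top camera was poor. It put the cover 1.5 mm and about 1.6° off the nest, within the limits. I relied on the picture and on the cover touching down at the expected height.
- **Scene-camera fits:** the nest and cover-yaw fits from this camera were also poor, so I used the top camera's values.

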